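Hang the figure plaques from the dust case on the screw board

ROBOT

A 6-joint arm with a two-finger parallel gripper is mounted at the origin on the work surface. World frame = base frame: x ahead of the robot, y to its left, z up, the work surface at z = 0. Lengths are in m, angles in rad, forces in N, time in s.
With the tool pointing down it reaches from about 0.25 to 0.725 m from the base axis. Payload 4 kg.
Tool frame: the origin (TCP) lies midway between the tips of the shut fingers; the grasp point (between the pads) lies 19 mm behind it; z points along the fingers, y is the direction in which the jaws open and shut (so a half turn about z gives the same grasp; the last joint's range is limited). The gripper opens to 85 mm and grips with 20 to 120 N. Pads are 22 mm wide; open, the fingers measure 114 mm over their backs; the gripper's body (76 mm by 85 mm) begins 54 mm behind the grasp point. The pads swing forward as they close: fully open they stand 13 mm farther back than shut.
Start: joints at [1.233, 0.241, 0.005, 1.335, 0, 1.571], TCP at [0.166, 0.472, 0.231] pointing down, gripper open.
Joint ranges: [-2.72, 2.72], [-1.05, 1.87], [-1.09, 1.28], [-1.99, 2.15], [-1.42, 1.44], [-3.14, 3.14]. Speed limits (rad/s): [2.79, 2.79, 3.14, 3.14, 3.14, 3.14].

INTERFACE

Orientations are given as a unit quaternion [x, y, z, w].
In Python, from rig import robot, imaging gives the robot as it stands.
- The arm moves only by the tool apply_moves, never from a script. Its argument "increments" is one flat list of numbers, 7 for each row, row after row: the shift along the world's x, y, z in m, then the turn, a rotation vector about the world's x, y, z in degrees, then the opening in per cent of the stroke, from 0 (shut) to 100 (fully open). A call has exactly 5 rows; each row shifts and turns the commanded pose from where the row before left it; what a row does not reach is not made up. A row lasts 1/8 s, in which the tool goes at most 62.5 mm and 10.7 degrees, less where a joint would pass 70% of its speed; a pose out of reach is approached as far as the arm can. A call is refused whole if a number of a shift passes 0.0625 or a number of a turn 10.7, either way. A call with a gripper value outside its range is refused whole. The fingers move at their own pace and stop on an object; "force" is the grip in N (left out, the last holds). Time passes only in rows, so rows that do not move let the fingers close, or fill a call up. It gives the time, the measured TCP pose, the force and the opening at its end, in the units of the state.
- robot.state(): the state, without advancing time (a new reading comes with each control period).
- imaging.grab_frame(name): name is "scene" or "top"; returns (picture, depth): 480x640x3 uint8, red, green, blue; 480x640 float32, m along the optical axis (not along the pixel's ray), 0 where there is no reading.
- imaging.calibration(name): a dict with "intrinsics" (3x3 intrinsics, pixels), "D" ([k1, k2, p1, p2, k3] as OpenCV has them; the pictures are not rectified), "T" (4x4, takes a point from camera to world coordinates). Camera axes: x right, y up, looking along -z (the intrinsics and any distortion apply to the point x, -y, -z); pixel columns grow to the right and rows downward; lengths in m; the calibration is good to about 2 mm. A picture is of the moment at which its call begins. calibration takes no time and is no camera call.
- robot.finish_job(): hands the job in, once; it reports no verdict.
The state is a dict: "clock": time; "joint_positions": joint angles; "joint_vel": joint speeds; "tau": joint torques, N m; "tcp_pos": TCP position; "tool_rot": TCP orientation; "force": force on the tool from outside, world axes, zero at the start; "ft_torque": the same for the moment, N m; "width": finger opening in m.
Only numpy, scipy, OpenCV 4.12 (cv2) and the standard library are available. Lean on these libraries where they do the work, as an engineer would, in place of code of your own. Each camera call takes 0.05 s, during which the arm holds its last target.

TASK

Move the varnish jar from in front of the hanging board and stand it wholly on the round rubber mat, and hang every plaque that is in the dust case on a screw of the board, one to a screw, with the figure to the front: pass the keyhole over the screw head and slide the plaque fully down into the narrow slot; slide the clear covers past one another to get at the compartments. Leave both covers fully shut and do not disturb the figurine, the brush or the paint pot.

Things in the scene. Friction and masses are not known exactly. Their poses are not given: they have to be found in the camera images.
- case: Long low wooden dust case, fixed, 98 x 402 mm, walls 160 mm high and 6 mm thick, floor 6 mm. Origin: centre of its underside; y along its length (about the world's y), z up. A wall at y = 0 parts a left (+y) and a right (-y) compartment. Plaques stand upright in 9 mm wide grooves at y = +143, +87, -87, -143 mm, x = 0; guides at their side edges, 105 mm high, stand 28 mm or more from x = 0.
- cover_left (a joint): Slide (m) of the left, upper cover (clear, 98 x 200 x 5 mm, its top 175 mm above the table): 0 shut, grows as it slides to the case's -y, over the right cover, to a stop at 0.16, which uncovers y = +35 to +195 mm of the case. Stays where left; about 1.5 N of friction.
- cover_right (a joint): Slide (m) of the right, lower cover (same size, its top 167 mm above the table): 0 shut, grows as it slides to the case's +y, under the left cover, to a stop at 0.16, which uncovers y = -35 to -195 mm. Stays where left. Only one compartment can be open at a time.
- left_handle (a point): Middle of the top face of the left cover's handle, an upright wooden block 14 mm thick along the case's y, 44 mm wide along its x, 30 mm high above the cover, near the cover's outer end. Moves with the cover.
- right_handle (a point): The same for the right cover, handle of the same size.
- board: Upright plywood hanging board, fixed, 330 mm wide, 22 mm thick, top edge 145 mm above the table. Origin: at table height under the middle of its front face, which is its plane x = 0 and looks along its -x; y runs along it, z up. Three steel screws stand out of the front at y = +100, 0, -100 mm, 135 mm above the table: neck 6 mm thick, 11 mm long; round head 15 mm across, 5 mm thick.
- screw_1 (a point): Middle of the bare neck of the screw at y = +100 mm of the board, 5.5 mm in front of the board; its axes are the board's.
- screw_2 (a point): Middle of the bare neck of the screw at y = 0 mm of the board, 5.5 mm in front of the board; its axes are the board's.
- screw_3 (a point): Middle of the bare neck of the screw at y = -100 mm of the board, 5.5 mm in front of the board; its axes are the board's.
- plaque_a: Plywood plaque 80 mm wide (y), 150 mm high (z), 6 mm thick (x), about 120 g. Origin: centre of the bottom edge; front looks along its -x. A ledge at the foot of the front bears a man in a broad flat hat (clay, fixed); both reach to x = -29 mm, 44 mm wide, up to z = 47 mm. Pinch the plain top edge front to back: once hung, only its top 40 mm stand above the board. May be absent (None).
- plaque_a_seat (a point): Point of plaque_a at z = 100 mm, mid-thickness, where the screw's axis lies when it hangs fully down. A keyhole goes right through the plaque: entry 24 x 24 mm centred at z = 65 mm, shoulders narrowing from z = 77 to 87 mm, then upwards a slot 9.5 mm wide that ends at z = 103 mm.
- plaque_b: Plywood plaque 80 mm wide (y), 150 mm high (z), 6 mm thick (x), about 120 g. Origin: centre of the bottom edge; front looks along its -x. A ledge at the foot of the front bears a woman with a bonnet and a small box at her side (clay, fixed); both reach to x = -29 mm, 44 mm wide, up to z = 47 mm. Pinch the plain top edge front to back: once hung, only its top 40 mm stand above the board. May be absent (None).
- plaque_b_seat (a point): Point of plaque_b at z = 100 mm, mid-thickness, where the screw's axis lies when it hangs fully down. A keyhole goes right through the plaque: entry 24 x 24 mm centred at z = 65 mm, shoulders narrowing from z = 77 to 87 mm, then upwards a slot 9.5 mm wide that ends at z = 103 mm.
- plaque_c: Plywood plaque 80 mm wide (y), 150 mm high (z), 6 mm thick (x), about 120 g. Origin: centre of the bottom edge; front looks along its -x. A ledge at the foot of the front bears a man with a round cap and a staff (clay, fixed); both reach to x = -29 mm, 44 mm wide, up to z = 47 mm. Pinch the plain top edge front to back: once hung, only its top 40 mm stand above the board. May be absent (None).
- plaque_c_seat (a point): Point of plaque_c at z = 100 mm, mid-thickness, where the screw's axis lies when it hangs fully down. A keyhole goes right through the plaque: entry 24 x 24 mm centred at z = 65 mm, shoulders narrowing from z = 77 to 87 mm, then upwards a slot 9.5 mm wide that ends at z = 103 mm.
- plaque_d: Plywood plaque 80 mm wide (y), 150 mm high (z), 6 mm thick (x), about 120 g. Origin: centre of the bottom edge; front looks along its -x. A ledge at the foot of the front bears a woman with a flat basket on her head and a round jug beside her (clay, fixed); both reach to x = -29 mm, 44 mm wide, up to z = 47 mm. Pinch the plain top edge front to back: once hung, only its top 40 mm stand above the board. May be absent (None).
- plaque_d_seat (a point): Point of plaque_d at z = 100 mm, mid-thickness, where the screw's axis lies when it hangs fully down. A keyhole goes right through the plaque: entry 24 x 24 mm centred at z = 65 mm, shoulders narrowing from z = 77 to 87 mm, then upwards a slot 9.5 mm wide that ends at z = 103 mm.
- jar: Squat closed amber glass jar with steel lid and thick heavy foot, 64 mm in diameter, 55 mm high, about 220 g, standing in front of the board. Origin: centre of its underside, z up.
- mat: Round dark rubber mat, fixed, 140 mm in diameter, 1 mm thick (paper-thin: the jar stands on it at table height). Origin: centre of its underside.
- figurine: Bystander: bare terracotta figurine 97 mm tall, 38 mm wide, standing. Origin: centre of its underside.
- brush: Bystander: paint brush 180 mm long, lying along its own x.
- paint_pot: Bystander: terracotta-coloured paint pot, 48 mm in diameter, 45 mm high. Origin: centre of its underside.
Not all that is in view belongs to the job. Leave any blue or yellow look-alike of the jar alone.

How it is judged:
At the end, for the whole second after the job is handed in: Each plaque present hangs at rest and upright (within 0.15 rad) with its seat point within 7 mm of a screw neck's middle; both covers within 6 mm of shut; the jar stands upright and at rest on the round rubber mat, within 38 mm of its centre ((distance between plaque_a_seat and screw_1 below 0.007 m or distance between plaque_a_seat and screw_2 below 0.007 m or distance between plaque_a_seat and screw_3 below 0.007 m) and angle between each of plaque_a, plaque_b, plaque_c, plaque_d's own z axis and vertical below 0.15 rad and linear speed of each of plaque_a, plaque_b, plaque_c, plaque_d, jar below 0.02 m/s and (distance between plaque_b_seat and screw_1 below 0.007 m or distance between plaque_b_seat and screw_2 below 0.007 m or distance between plaque_b_seat and screw_3 below 0.007 m) and (distance between plaque_c_seat and screw_1 below 0.007 m or distance between plaque_c_seat and screw_2 below 0.007 m or distance between plaque_c_seat and screw_3 below 0.007 m) and (distance between plaque_d_seat and screw_1 below 0.007 m or distance between plaque_d_seat and screw_2 below 0.007 m or distance between plaque_d_seat and screw_3 below 0.007 m) and value of joint each of cover_left, cover_right below 0.006 m and horizontal distance between jar and mat below 0.038 m and angle between jar's own z axis and vertical below 0.1 rad and height (world z) of jar below 0.006 m); the robot touches nothing.
It fails at once if the bare clay figurine is moved more than 30 mm (distance of figurine from where it was at the start of the episode above 0.03 m).
It fails at once if the paint brush is moved more than 30 mm (distance of brush from where it was at the start of the episode above 0.03 m).
It fails at once if the terracotta paint pot is moved more than 30 mm (distance of paint_pot from where it was at the start of the episode above 0.03 m).
Of plaque_a, plaque_b, plaque_c, plaque_d only 2 to 3 are there at a start; the rules pass over those that are not, and their reading is None.
At some moment in a run one of jar may be knocked a few centimetres aside while the robot is not near it.
It also fails if it takes over 210 s, if anything falls off the work surface, if the arm or the gripper's body presses on something with over 40 N, if the wrist force passes 120 N, or if a joint passes its speed limit or range.

## Working session

There is one attempt and no reset: what is moved stays moved. The work goes in short steps, Python scripts to look and compute and a tool call to move; the robot and the scene stay as the last step left them, time stands still between calls to the robot, and variables do not carry over. Pictures are saved under pics/ and viewed, and the job is handed in when it is done.

Besides the shell and the picture viewer there is one more tool, called after ">>>" by a JSON object that holds its "api" and its "payload". apply_moves: Moves the arm, as the interface text tells. Its arguments: {"type":"object","properties":{"increments":{"type":"array","items":{"type":"number"}},"force":{"type":"number"}},"required":["increments"]}

```bash
ls; mkdir -p pics; python3 - <<'E'
from rig import robot, imaging
import cv2,numpy as np
for n in("scene","top"):
    p,d=imaging.grab_frame(n); cv2.imwrite(f"pics/{n}0.png",p[:,:,::-1]); np.save(f"pics/{n}0.npy",d)
    c=imaging.calibration(n); print(n,c)
print(robot.state())
E
```

```text
pics
scene {'intrinsics': array([[465.93083975,   0.        , 322.39243008],
       [  0.        , 465.93083975, 237.0989237 ],
       [  0.        ,   0.        ,   1.        ]]), 'D': array([-0.03257893,  0.        ,  0.        ,  0.        ,  0.        ]), 'T': array([[ 0.42396959, -0.77553481,  0.46775586,  1.03520031],
       [ 0.90567442,  0.36413216, -0.21716723, -0.163539  ],
       [-0.00190421,  0.51570682,  0.85676301,  1.0685055 ],
       [ 0.        ,  0.        ,  0.        ,  1.        ]])}
top {'intrinsics': array([[578.81256657,   0.        , 316.0031918 ],
       [  0.        , 578.81256657, 254.57308611],
       [  0.        ,   0.        ,   1.        ]]), 'D': array([-0.09751876,  0.        ,  0.        ,  0.        ,  0.        ]), 'T': array([[-0.01449103,  0.97626876, -0.2160771 ,  0.26722352],
       [-0.9998821 , -0.01524599, -0.00182745,  0.04923443],
       [-0.00507839,  0.21602514,  0.97637459,  1.32426042],
       [ 0.        ,  0.        ,  0.        ,  1.        ]])}
{'clock': 0.1, 'joint_positions': array([ 1.23299578e+00,  2.41379198e-01,  3.87494177e-03,  1.33522194e+00,
       -1.60745895e-05,  1.57081074e+00]), 'joint_vel': array([ 0.0008502 , -0.00101198,  0.00273304,  0.00013033, -0.0005163 ,
        0.00041562]), 'tau': array([ 2.21885184e-04, -3.73137116e+01,  2.53010398e+01,  1.08444208e-02,
        6.71056938e-06,  1.35184646e-05]), 'tcp_pos': array([0.16552299, 0.47120615, 0.23048734]), 'tool_rot': array([ 1.68105392e-01,  9.85768556e-01, -9.52554001e-04, -1.54273812e-04]), 'force': array([-0.04384115, -1.467556  , -0.45316342]), 'ft_torque': array([ 0.05776747, -0.0071515 ,  0.03230233]), 'width': 0.08514021624232218}
```

View pics/scene0.png

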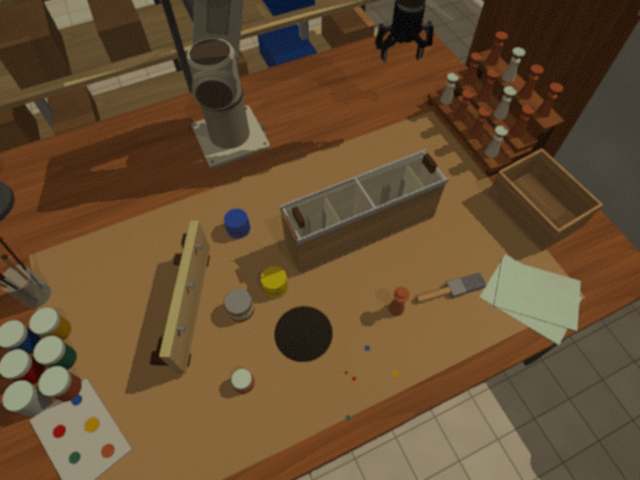

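View pics/top0.png

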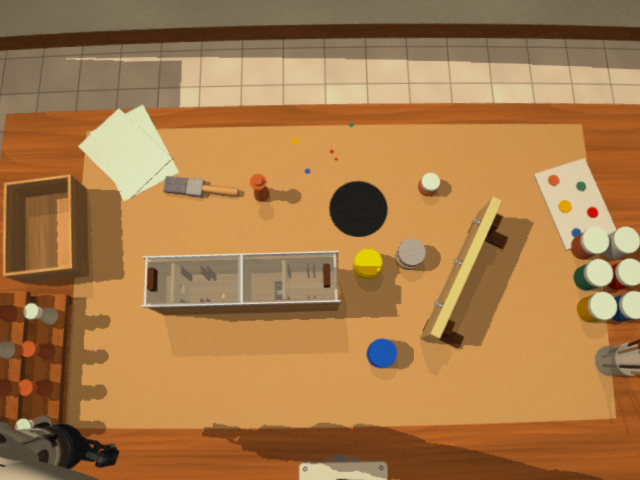

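```bash
cat > h.py <<'E'
import cv2,numpy as np
from scipy.spatial.transform import Rotation as R
def ray(cal,u,v):
    K,D,T=cal["intrinsics"],np.array(cal["D"]),cal["T"]
    p=cv2.undistortPoints(np.array([[[u,v]]],float),K,D)[0,0]
    return T[:3,3],T[:3,:3]@np.array([p[0],-p[1],-1.])
def atz(cal,u,v,z):
    o,d=ray(cal,u,v); return o+d*(z-o[2])/d[2]
def atd(cal,dep,u,v):
    o,d=ray(cal,u,v); return o+d*dep[int(round(v)),int(round(u))]
def proj(cal,P):
    K,D,T=cal["intrinsics"],np.array(cal["D"]),cal["T"]
    q=(np.atleast_2d(P)-T[:3,3])@T[:3,:3]
    q=q*np.array([1,-1,-1])
    return cv2.projectPoints(q.reshape(-1,1,3),np.zeros(3),np.zeros(3),K,D)[0][:,0]
def grab(n,tag,crop=None,s=1):
    from rig import imaging
    p,d=imaging.grab_frame(n)
    np.save(f"pics/{n}{tag}.npy",d); cv2.imwrite(f"pics/{n}{tag}.png",p[:,:,::-1])
    if crop: crp(n,tag,crop,s)
    return p,d
def crp(n,tag,crop,s,suf="c"):
    p=cv2.imread(f"pics/{n}{tag}.png"); a,b,c,e=crop
    cv2.imwrite(f"pics/{n}{tag}{suf}.png",cv2.resize(p[b:e,a:c],None,fx=s,fy=s,interpolation=cv2.INTER_CUBIC))
E
python3 - <<'E'
from h import *
crp("top",0,(135,240,350,320),3.7,"a")
crp("top",0,(340,160,520,360),3,"b")
crp("scene",0,(270,140,460,270),4.2,"a")
crp("scene",0,(130,200,310,380),3.3,"b")
E
```

```text
(no output)
```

View pics/top0a.png

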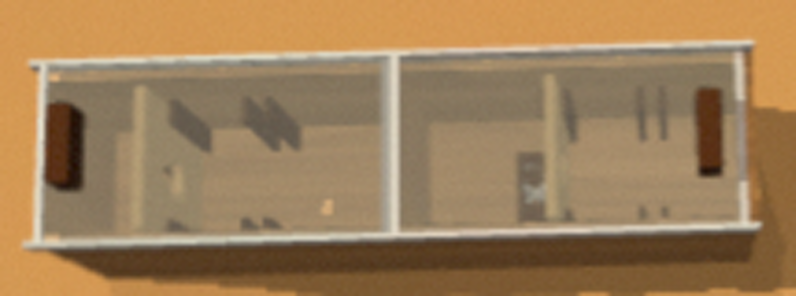

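View pics/top0b.png

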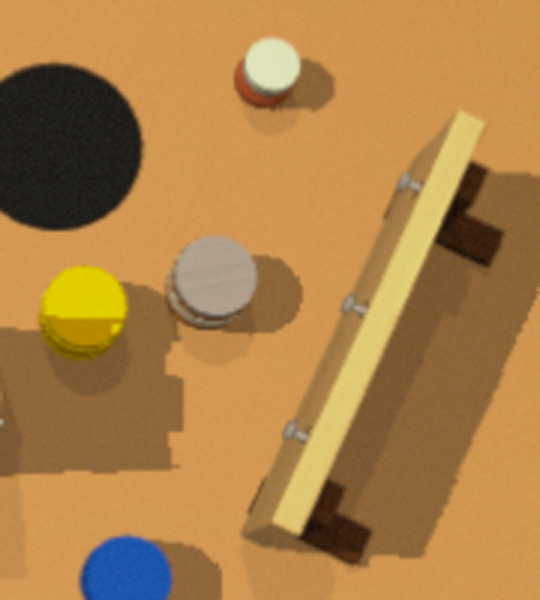

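View pics/scene0a.png

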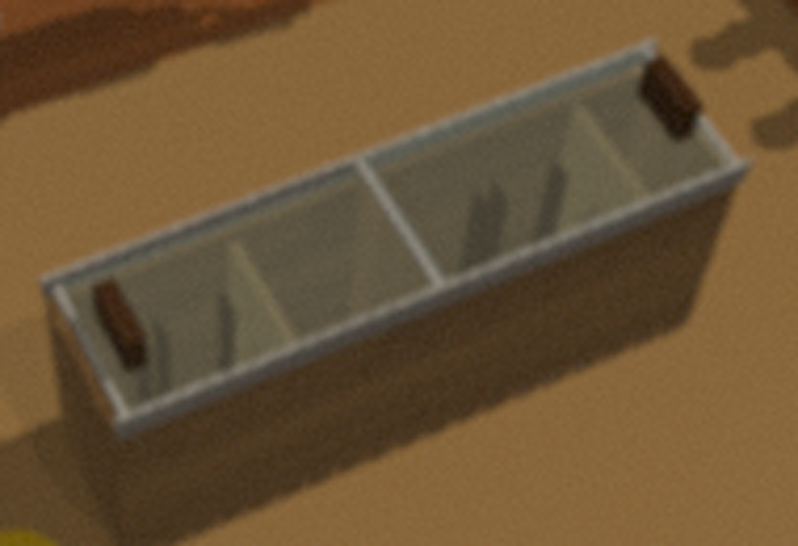

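View pics/scene0b.png

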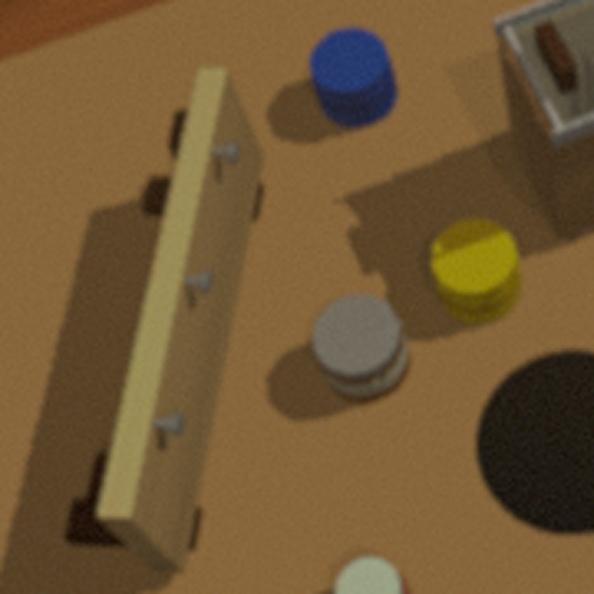

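```bash
python3 - <<'E'
from h import *
from rig import imaging
ct=imaging.calibration("top"); cs=imaging.calibration("scene")
p=cv2.imread("pics/top0.png"); d=np.load("pics/top0.npy")
f=lambda a:np.round(a*1000,1)
for n,(u,v) in dict(jar=(411,253),board_mid=(468,265),mat=(358,209),handleL=(152,279),handleR=(326,275),pot=(430,183),rimTL=(143,257)).items(): print(n,f(atd(ct,d,u,v)))
ds=np.load("pics/scene0.npy")
for n,(u,v) in dict(jar=(239,300),mat=(303,333),pot=(241,379),handleL=(430,162),handleR=(298,215)).items(): print("s",n,f(atd(cs,ds,u,v)))
# board top face seg
hsv=cv2.cvtColor(p,cv2.COLOR_BGR2HSV); print(hsv[265,468],hsv[270,465])
# depth-based: height map
vv,uu=np.mgrid[0:480,0:640]
pts=cv2.undistortPoints(np.stack([uu,vv],-1).reshape(-1,1,2).astype(float),ct["intrinsics"],ct["D"]).reshape(480,640,2)
D=np.stack([pts[...,0],-pts[...,1],-np.ones((480,640))],-1)@ct["T"][:3,:3].T
P=ct["T"][:3,3]+D*d[...,None]
np.save("pics/P.npy",P)
def blob(mask,roi):
    m=np.zeros((480,640),np.uint8); a,b,c,e=roi; m[b:e,a:c]=mask[b:e,a:c]*255
    n,l,s,c=cv2.connectedComponentsWithStats(m); k=1+np.argmax(s[1:,4]); ys,xs=np.where(l==k); return xs,ys
for nm,roi,z0,z1 in (("board",(415,185,510,350),.138,.155),("jar",(385,230,440,285),.045,.065),("hL",(140,255,165,300),.198,.215),("hR",(318,255,335,295),.188,.21),("mat",(320,170,400,250),-.01,.01)):
    if nm=="mat": mask=(hsv[...,2]<60)
    else: mask=(P[...,2]>z0)&(P[...,2]<z1)
    xs,ys=blob(mask,roi); z={"board":.145,"jar":.055,"hL":.205,"hR":.197,"mat":.001}[nm]
    W=np.array([atz(ct,x,y,z)[:2] for x,y in zip(xs,ys)])*1000
    r=cv2.minAreaRect(W.astype(np.float32)); print(nm,len(xs),np.median(P[ys,xs,2])*1000,W.mean(0).round(1),r)
E
```

```text
jar [ 548.1 -162.1   56.4]
board_mid [ 500.8 -265.7  145.4]
mat [ 6.70e+02 -5.01e+01  3.00e-01]
handleL [470.2 376.6 206.2]
handleR [475.   32.2 196.8]
pot [ 718.8 -218.1   41.4]
rimTL [521.4 405.8 177.8]
s jar [ 554.2 -157.4   53.5]
s mat [676.1 -48.4   6.3]
s pot [ 727.6 -217.    45.7]
s handleL [481.7 379.7 203. ]
s handleR [485.7  31.6 200.4]
[ 25 125 225] [ 24 124 224]
board 1646 144.85217623415048 [ 495.9 -260.7] ((500.78759765625, -261.1520690917969), (28.032665252685547, 330.0686340332031), 62.292572021484375)
jar 611 54.85957099530192 [ 550.8 -162.2] ((550.91259765625, -162.43792724609375), (60.423118591308594, 62.76706314086914), 43.47622299194336)
hL 175 204.19286863548948 [471.3 379.8] ((471.5613098144531, 378.97149658203125), (43.04704666137695, 16.145681381225586), 2.671449899673462)
hR 144 196.6274580787889 [476.5  30.5] ((476.0486145019531, 31.096759796142578), (13.906618118286133, 42.269012451171875), 89.1104965209961)
mat 2401 1.5190302760297314 [670.8 -50.2] ((671.803955078125, -50.19062042236328), (133.81854248046875, 132.01766967773438), 89.12482452392578)
```

```bash
cat >> h.py <<'E'
def pmap(cal,d):
    vv,uu=np.mgrid[0:480,0:640]
    pts=cv2.undistortPoints(np.stack([uu,vv],-1).reshape(-1,1,2).astype(float),cal["intrinsics"],np.array(cal["D"])).reshape(480,640,2)
    D=np.stack([pts[...,0],-pts[...,1],-np.ones((480,640))],-1)@cal["T"][:3,:3].T
    return cal["T"][:3,3]+D*d[...,None]
def blob(mask,roi):
    m=np.zeros((480,640),np.uint8); a,b,c,e=roi; m[b:e,a:c]=mask[b:e,a:c]*255
    n,l,s,c=cv2.connectedComponentsWithStats(m); k=1+np.argmax(s[1:,4]); ys,xs=np.where(l==k); return xs,ys
E
python3 - <<'E'
from h import *
from rig import imaging
cs=imaging.calibration("scene")
p=cv2.imread("pics/scene0.png"); d=np.load("pics/scene0.npy"); P=pmap(cs,d)
hsv=cv2.cvtColor(p,cv2.COLOR_BGR2HSV)
print(hsv[162,430],hsv[215,298],hsv[290,180])
for nm,roi,z0,z1,z in (("board",(150,215,210,375),.138,.15,.145),("jar",(215,280,265,325),.045,.065,.055),("hL",(415,145,445,180),.199,.22,.205),("hR",(285,200,312,232),.190,.21,.197),("mat",(265,300,340,370),0,0,.001)):
    if nm=="mat": mask=(hsv[...,2]<60)
    else: mask=(P[...,2]>z0)&(P[...,2]<z1)
    xs,ys=blob(mask,roi)
    W=np.array([atz(cs,x,y,z)[:2] for x,y in zip(xs,ys)])*1000
    r=cv2.minAreaRect(W.astype(np.float32)); print(nm,len(xs),np.median(P[ys,xs,2])*1000,W.mean(0).round(1),r)
crp("top",0,(390,190,520,350),5,"d")
crp("scene",0,(150,215,220,380),4.8,"d")
E
```

```text
[ 13 156  54] [ 15 185  62] [ 24 114 152]
board 1461 144.54421479722623 [ 517.9 -267.6] ((507.6975402832031, -260.50665283203125), (28.682132720947266, 329.3223876953125), 61.98613739013672)
jar 524 54.89814755202516 [ 557.4 -162. ] ((557.99169921875, -161.216552734375), (61.278221130371094, 61.910221099853516), 69.36536407470703)
hL 103 204.27540989062675 [478.6 382.3] ((478.46484375, 382.076904296875), (47.540077209472656, 16.98159408569336), 1.5360318422317505)
hR 110 195.4608541558112 [483.   32.7] ((482.82830810546875, 32.8093376159668), (46.308345794677734, 14.26213550567627), 0.7893353700637817)
mat 2429 1.763743970641496 [675.5 -48.5] ((673.5924072265625, -47.70604705810547), (133.9420928955078, 131.47756958007812), 64.92552185058594)
```

View pics/top0d.png

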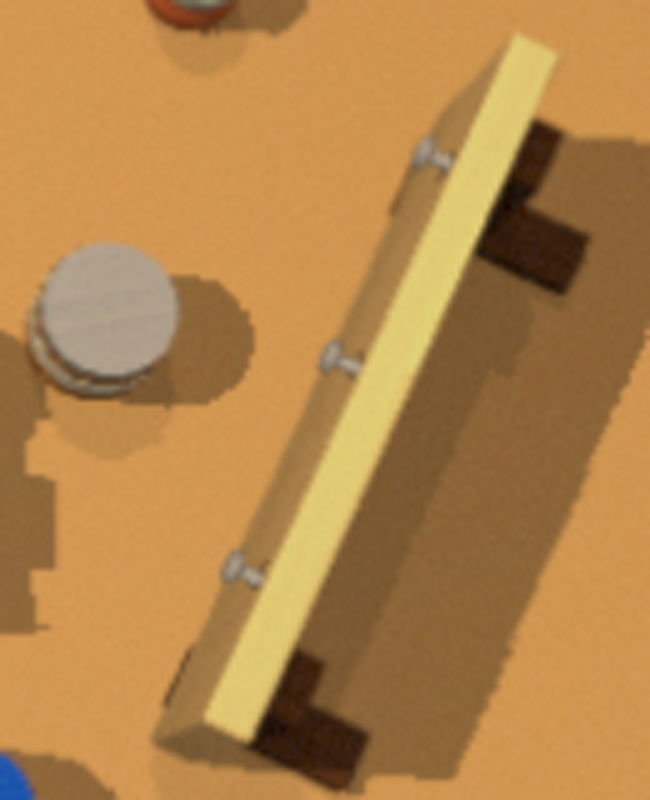

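View pics/scene0d.png

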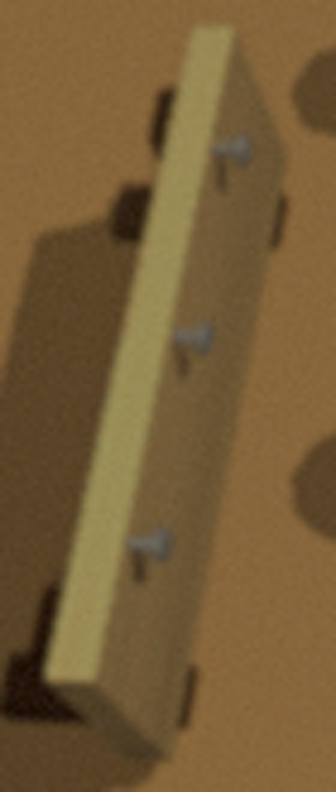

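>>> {"api": "apply_moves", "payload": {"increments": [0.026,-0.042,0.006,0,0,-5.33,0,0.026,-0.042,0.006,0,0,-5.33,0,0.026,-0.042,0.006,0,0,-5.33,0,0.026,-0.042,0.006,0,0,-5.33,0,0.026,-0.042,0.006,0,0,-5.33,0]}}

```text
clock: 0.72
tcp_pos: [0.2961, 0.2602, 0.2612]
tool_rot: [0.392, 0.92, -0.0, -0.0]
force: [1.2, -0.0, -0.6]
width: -0.0002
```

>>> {"api": "apply_moves", "payload": {"increments": [0.026,-0.042,0,0,0,-5.33,0,0.026,-0.042,0,0,0,-5.33,0,0.026,-0.042,0,0,0,-5.33,0,0.026,-0.042,0,0,0,-5.33,0,0.026,-0.042,0,0,0,-5.33,0]}}

```text
clock: 1.35
tcp_pos: [0.4261, 0.0502, 0.261]
tool_rot: [0.594, 0.805, -0.0, -0.0]
force: [0.3, -0.2, -0.3]
width: 0.0
```

>>> {"api": "apply_moves", "payload": {"increments": [0.026,-0.042,0,0,0,-5.33,0,0.026,-0.042,0,0,0,-5.33,0,0.026,-0.042,0,0,0,-5.33,0,0.026,-0.042,0,0,0,-5.33,0,0.026,-0.042,0,0,0,-5.33,0]}}

```text
clock: 1.98
tcp_pos: [0.5561, -0.1597, 0.2607]
tool_rot: [0.763, 0.646, -0.0, -0.0]
force: [0.5, 1.4, -0.6]
width: 0.0003
```

>>> {"api": "apply_moves", "payload": {"increments": [0,0,-0.05,0,0,0,0,0,0,-0.05,0,0,0,0,0,0,0,0,0,0,0,0,0,0,0,0,0,0,0,0,0,0,0,0,0]}}

```text
clock: 2.6
tcp_pos: [0.5576, -0.1586, 0.1643]
tool_rot: [0.762, 0.648, 0.001, 0.002]
force: [0.4, 0.0, -0.4]
width: 0.0001
```

```bash
python3 - <<'E'
from h import *
from rig import imaging,robot
s=robot.state(); print(s["tcp_pos"],s["tool_rot"])
for n in("top","scene"):
    c=imaging.calibration(n); q=proj(c,s["tcp_pos"])[0]; print(n,q)
    a,b=int(q[0])-40,int(q[1])-40
    grab(n,1,(a,b,a+80,b+80),8); print(a,b)
E
```

```text
[ 0.55759332 -0.15858443  0.16426356] [0.76201901 0.64754916 0.00146911 0.0022281 ]
top [417.15696202 237.16075622]
377 197
scene [231.00705537 280.91898616]
191 240
```

View pics/top1c.png

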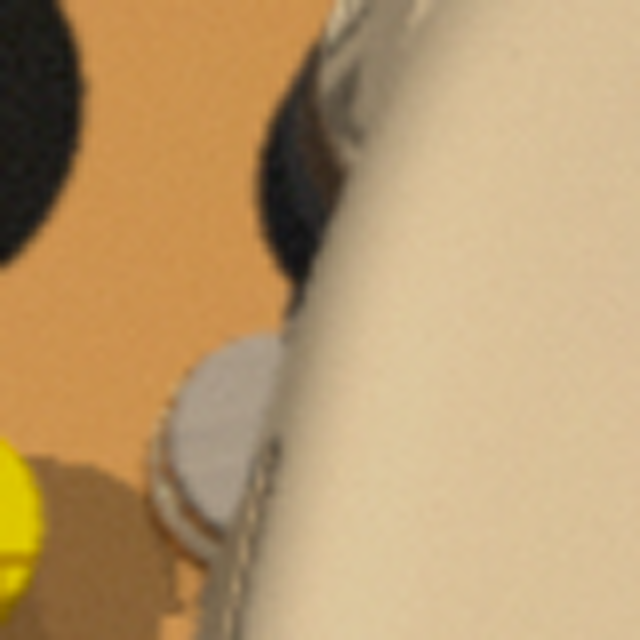

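View pics/scene1c.png

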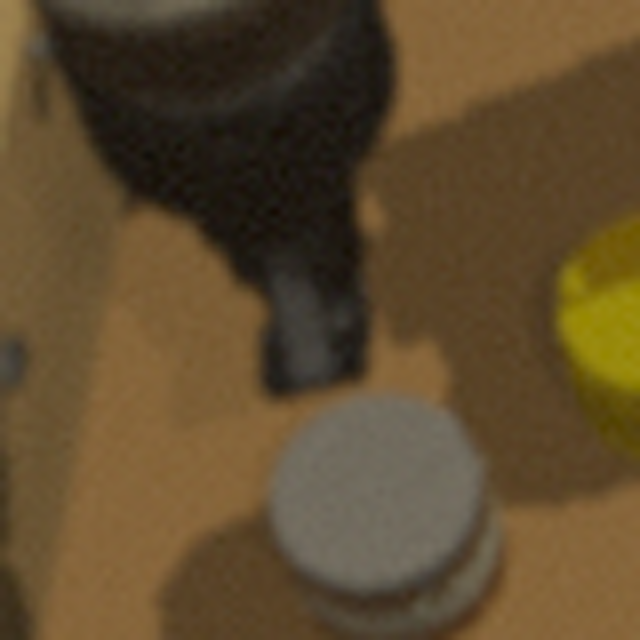

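```bash
python3 - <<'E'
from h import *
from rig import imaging
t=np.array([0.16552299, 0.47120615, 0.23048734])
Rm=R.from_quat([1.68105392e-01,9.85768556e-01,-9.52554001e-04,-1.54273812e-04]).as_matrix()
for n,crop,s in(("top",(60,400,140,480),8),("scene",(365,10,445,70),8)):
    c=imaging.calibration(n)
    pic=cv2.imread(f"pics/{n}0.png"); a,b,cc,e=crop
    im=cv2.resize(pic[b:e,a:cc],None,fx=s,fy=s,interpolation=cv2.INTER_CUBIC)
    im=np.clip(im.astype(int)*2,0,255).astype(np.uint8)
    for sy in(-1,1):
        for yy in(.0425,.057):
            for xx in(-.011,.011):
                q=proj(c,t+Rm@np.array([xx,sy*yy,-.013]))[0]
                cv2.circle(im,(int((q[0]-a+.5)*s),int((q[1]-b+.5)*s)),3,(0,0,255),-1)
    cv2.imwrite(f"pics/{n}0t.png",im)
E
```

```text
(no output)
```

View pics/top0t.png

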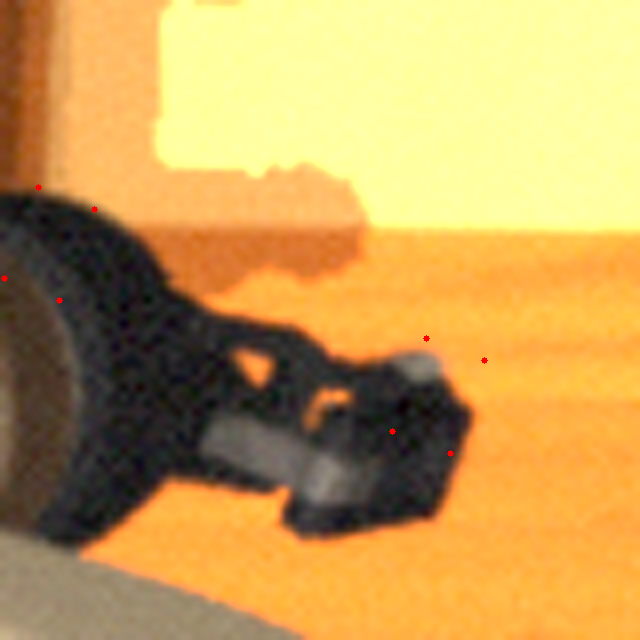

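View pics/scene0t.png

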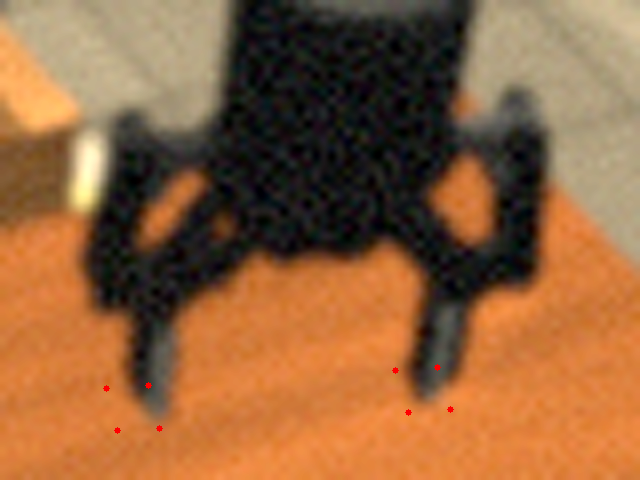

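>>> {"api": "apply_moves", "payload": {"increments": [-0.002,-0.002,0,0,0,0,100,-0.002,-0.001,0,0,0,0,100,0,0,-0.02,0,0,0,100,0,0,-0.02,0,0,0,100,0,0,-0.02,0,0,0,100], "force": 30}}

```text
clock: 3.32
tcp_pos: [0.5516, -0.1614, 0.1009]
tool_rot: [0.762, 0.647, 0.0, 0.0]
force: [0.9, -0.0, -0.2]
width: 0.0852
```

>>> {"api": "apply_moves", "payload": {"increments": [0,0,-0.02,0,0,0,100,0,0,-0.02,0,0,0,100,0,0,-0.02,0,0,0,100,0,0,-0.02,0,0,0,100,0,0,-0.01,0,0,0,100]}}

```text
clock: 3.95
tcp_pos: [0.5508, -0.1611, 0.0102]
tool_rot: [0.762, 0.647, -0.001, -0.001]
force: [-0.7, -0.1, -0.9]
width: 0.0856
```

>>> {"api": "apply_moves", "payload": {"increments": [0,0,0,0,0,0,60,0,0,0,0,0,0,60,0,0,0,0,0,0,60,0,0,0,0,0,0,60,0,0,0,0,0,0,60], "force": 30}}

```text
clock: 4.58
tcp_pos: [0.5521, -0.1614, 0.0119]
tool_rot: [0.762, 0.647, 0.0, 0.0]
force: [-0.3, 0.1, 2.2]
width: 0.063
```

>>> {"api": "apply_moves", "payload": {"increments": [0,0,0.02,0,0,0,60,0,0,0.03,0,0,0,60,0,0,0.03,0,0,0,60,0.02,0.01,0,0,0,0,60,0.03,0.03,0,0,0,0,60]}}

```text
clock: 5.2
tcp_pos: [0.6014, -0.1223, 0.0915]
tool_rot: [0.763, 0.646, -0.0, -0.0]
force: [0.6, -0.8, -3.1]
width: 0.0635
```

>>> {"api": "apply_moves", "payload": {"increments": [0.03,0.03,0,0,0,0,60,0.03,0.03,0,0,0,0,60,0.01,0.012,-0.01,0,0,0,60,0,0,-0.02,0,0,0,60,0,0,-0.02,0,0,0,60]}}

```text
clock: 5.82
tcp_pos: [0.6705, -0.0492, 0.0394]
tool_rot: [0.762, 0.647, -0.001, -0.001]
force: [-0.8, -0.0, -1.9]
width: 0.0629
```

>>> {"api": "apply_moves", "payload": {"increments": [0,0,-0.02,0,0,0,60,0,0,-0.008,0,0,0,60,0,0,-0.002,0,0,0,60,0,0,0,0,0,0,60,0,0,0,0,0,0,60]}}

```text
clock: 6.45
tcp_pos: [0.6711, -0.0496, 0.0119]
tool_rot: [0.762, 0.647, -0.0, -0.0]
force: [-3.3, 0.2, 4.5]
width: 0.0632
```

Release, rise, and head clear so both cameras see the jar.

>>> {"api": "apply_moves", "payload": {"increments": [0,0,0,0,0,0,100,0,0,0,0,0,0,100,0,0,0,0,0,0,100,0,0,0.02,0,0,0,100,0,0,0.03,0,0,0,100]}}

```text
clock: 7.08
tcp_pos: [0.6707, -0.0491, 0.0603]
tool_rot: [0.762, 0.647, -0.001, -0.001]
force: [0.1, -1.2, 0.2]
width: 0.0852
```

>>> {"api": "apply_moves", "payload": {"increments": [0,0,0.05,0,0,5,60,0,0,0.05,0,0,5,40,0,0,0.05,0,0,5,40,-0.02,0.04,0.02,0,0,5,40,-0.02,0.05,0.02,0,0,5,40]}}

```text
clock: 7.7
tcp_pos: [0.6319, 0.0406, 0.2524]
tool_rot: [0.604, 0.797, 0.001, 0.001]
force: [0.6, -0.1, -1.0]
width: 0.0344
```

>>> {"api": "apply_moves", "payload": {"increments": [-0.03,0.05,0,0,0,10,40,-0.03,0.05,0,0,0,10,40,-0.03,0.05,0,0,0,10,40,-0.03,0.05,0,0,0,10,40,-0.03,0.04,0,0,0,10,40]}}

```text
clock: 8.32
tcp_pos: [0.4806, 0.2827, 0.2514]
tool_rot: [0.207, 0.978, 0.0, 0.0]
force: [-0.1, 0.5, 0.3]
width: 0.0343
```

```bash
python3 - <<'E'
from h import *
from rig import imaging,robot
print(robot.state()["tcp_pos"])
for n in("top","scene"):
    c=imaging.calibration(n); _,d=grab(n,2); P=pmap(c,d)
    q=proj(c,[.671,-.0496,.055])[0]; a,b=int(q[0])-28,int(q[1])-28
    for z0,z1,z in((.045,.065,.055),):
        xs,ys=blob((P[...,2]>z0)&(P[...,2]<z1),(a,b,a+56,b+56))
        W=np.array([atz(c,x,y,z)[:2] for x,y in zip(xs,ys)])*1000
        print(n,len(xs),W.mean(0).round(1),cv2.minEnclosingCircle(W.astype(np.float32)))
E
```

```text
[0.48060725 0.28269057 0.25141413]
top 574 [668.  -50.8] ((667.16943359375, -50.576602935791016), 32.965187072753906)
scene 556 [674.1 -50.4] ((674.3931274414062, -50.16419219970703), 31.98319435119629)
```

View pics/top2.png

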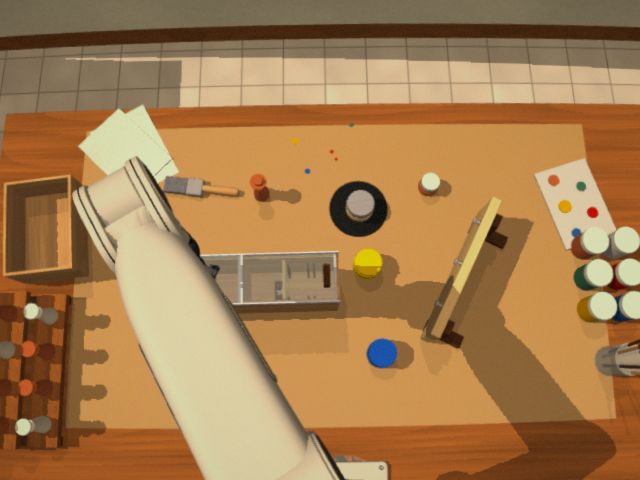

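View pics/scene2.png

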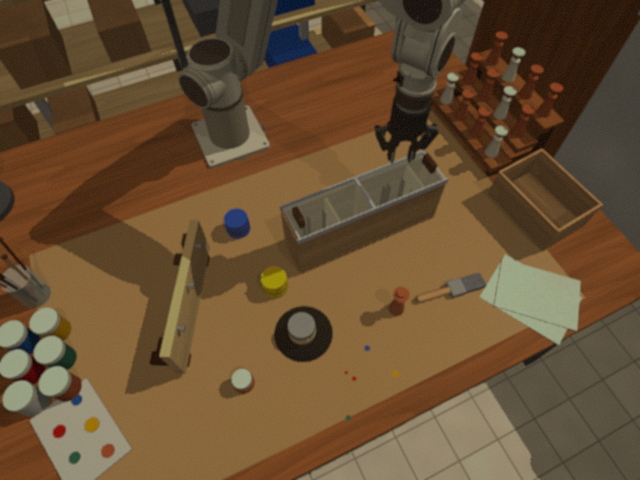

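```bash
python3 - <<'E'
from h import *
from rig import imaging
c0=np.array([.5042,-.2600]); th=np.deg2rad(-27.9)  # board y dir
by=np.array([np.cos(th),np.sin(th)]); bx=np.array([by[1],-by[0]]) # x: rotate y by -90
print(bx,by)
for n in("top","scene"):
    c=imaging.calibration(n); p=cv2.imread(f"pics/{n}2.png").astype(np.float32)
    ys=np.arange(-180,180.1,1)/1000; xs=np.arange(-30,30.1,1)/1000
    G=np.array([[np.r_[c0+x*bx+y*by,.145] for y in ys] for x in xs])
    q=proj(c,G.reshape(-1,3)).reshape(len(xs),len(ys),2).astype(np.float32)
    im=cv2.remap(p,q[...,0],q[...,1],cv2.INTER_CUBIC)
    cv2.imwrite(f"pics/{n}2w.png",cv2.resize(np.clip(im,0,255).astype(np.uint8),None,fx=2,fy=4))
    g=im[...,2]
    for lo,hi in((-150,-90),(-50,50),(90,150)):
        pr=g[:,(lo+180):(hi+180)].mean(1); dd=np.gradient(pr)
        i=dd[5:45].argmax()+5; j=dd[20:].argmin()+20
        w=lambda k:(np.arange(k-3,k+4)*np.abs(dd[k-3:k+4])).sum()/np.abs(dd[k-3:k+4]).sum()-30
        print(n,lo,hi,"front",w(i).round(2),"back",w(j).round(2))
    pr=g[24:36].mean(0); dd=np.gradient(pr); i=dd[:60].argmax(); j=dd[-60:].argmin()+len(dd)-60
    print(n,"ends",i-180,j-180)
E
```

```text
[-0.46792981 -0.88376563] [ 0.88376563 -0.46792981]
top -150 -90 front -5.01 back 16.14
top -50 50 front -6.23 back 15.32
top 90 150 front -6.68 back 15.26
top ends -165 163
scene -150 -90 front -8.75 back 12.69
scene -50 50 front -9.34 back 12.11
scene 90 150 front -9.98 back 11.98
scene ends -121 165
```

```bash
python3 - <<'E'
import cv2,numpy as np
a=cv2.imread("pics/top2w.png");b=cv2.imread("pics/scene2w.png"); cv2.imwrite("pics/w.png",np.vstack([a,b]))
E
```

```text
(no output)
```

View pics/w.png

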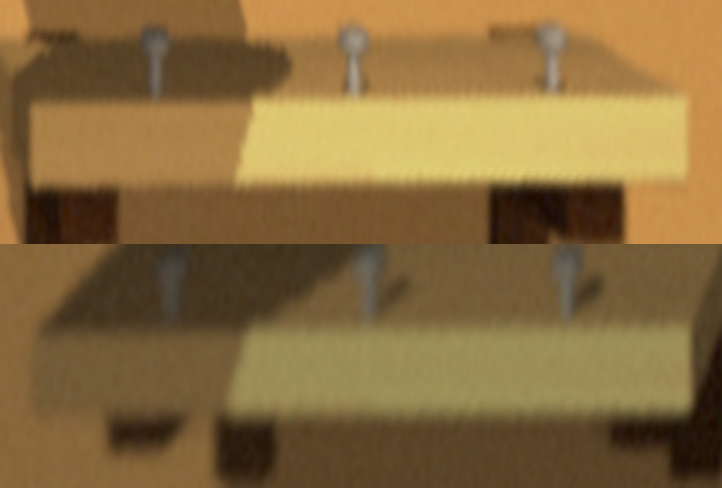

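>>> {"api": "apply_moves", "payload": {"increments": [-0.001,0.02,0,0,0,5,40,-0.001,0.02,0,0,0,5,40,-0.001,0.02,0,0,0,5,40,-0.002,0.02,-0.01,0,0,5,40,-0.001,0.018,-0.01,0,0,4.7,40]}}

```text
clock: 9.05
tcp_pos: [0.4764, 0.379, 0.2312]
tool_rot: [-0.004, 1.0, 0.0, 0.0]
force: [-0.2, 0.4, 0.1]
width: 0.0342
```

>>> {"api": "apply_moves", "payload": {"increments": [0,0,-0.015,0,0,0,40,0,0,-0.015,0,0,0,40,0,0,-0.015,0,0,0,40,0,0,-0.003,0,0,0,40,0,0,0,0,0,0,40]}}

```text
clock: 9.68
tcp_pos: [0.4758, 0.3784, 0.1833]
tool_rot: [-0.003, 1.0, -0.0, -0.0]
force: [-0.8, -0.3, 0.4]
width: 0.034
```

```bash
python3 - <<'E'
from h import *
from rig import imaging,robot
print(robot.state()["tcp_pos"],robot.state()["tool_rot"])
grab("scene",3,(380,110,480,200),8)
E
```

```text
[0.47579632 0.37840538 0.18327229] [-3.10585688e-03  9.99995174e-01 -5.61366028e-05 -5.20549902e-05]
```

View pics/scene3c.png

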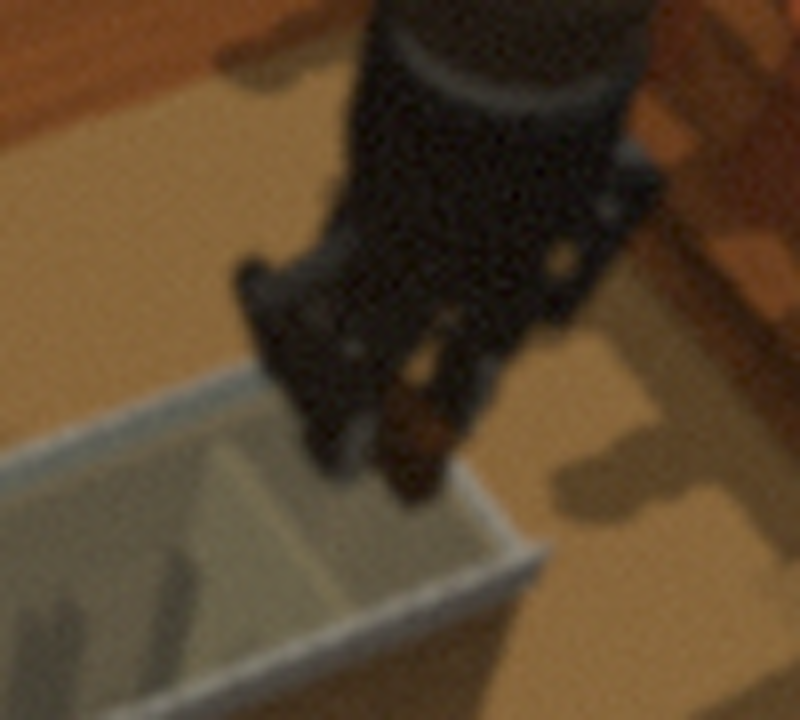

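>>> {"api": "apply_moves", "payload": {"increments": [0,0,0,0,0,0,5,0,0,0,0,0,0,5,0,0,0,0,0,0,5,0,0,0,0,0,0,5,0,0,0,0,0,0,5], "force": 25}}

```text
clock: 10.35
tcp_pos: [0.4761, 0.3793, 0.1843]
tool_rot: [-0.004, 1.0, 0.001, 0.001]
force: [-0.0, 1.1, 4.7]
width: 0.0132
```

>>> {"api": "apply_moves", "payload": {"increments": [0,-0.02,0,0,0,0,5,0,-0.03,0,0,0,0,5,0.001,-0.03,0,0,0,0,5,0,-0.03,0,0,0,0,5,0.001,-0.03,0,0,0,0,5]}}

```text
clock: 10.98
tcp_pos: [0.4779, 0.2391, 0.1842]
tool_rot: [-0.004, 1.0, 0.001, 0.001]
force: [-1.0, 2.6, 6.6]
width: 0.0135
```

>>> {"api": "apply_moves", "payload": {"increments": [0,-0.012,0,0,0,0,5,0,0,0,0,0,0,40,0,0,0,0,0,0,40,0,0,0.02,0,0,0,40,0,0,0.03,0,0,0,40]}}

```text
clock: 11.6
tcp_pos: [0.4766, 0.2269, 0.2321]
tool_rot: [-0.004, 1.0, -0.001, -0.002]
force: [0.1, 0.4, 0.9]
width: 0.0341
```

```bash
python3 - <<'E'
from h import *
grab("scene",4,(360,130,460,230),7)
grab("top",4,(130,235,250,325),6)
E
```

```text
(no output)
```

View pics/scene4c.png

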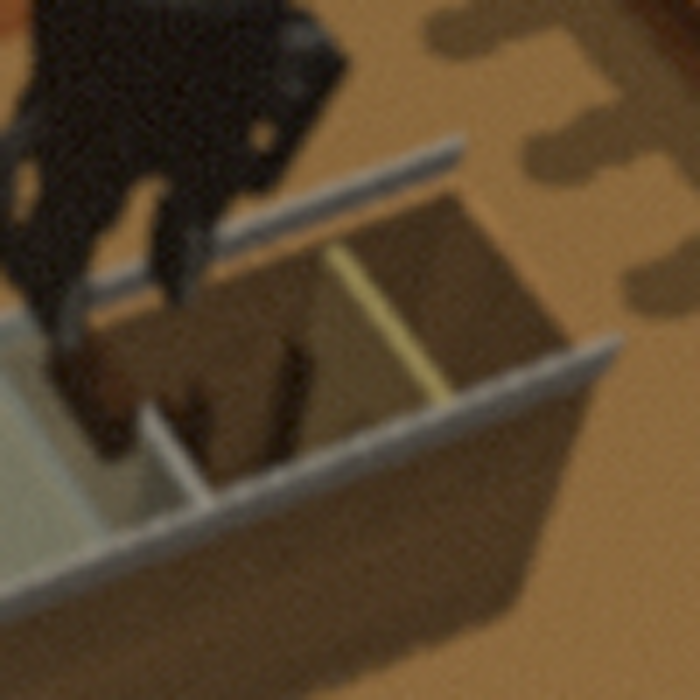

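View pics/top4c.png

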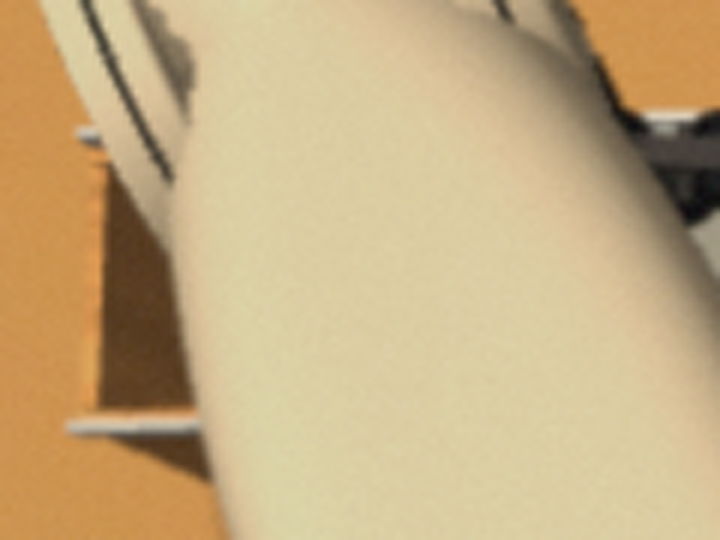

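```bash
python3 - <<'E'
from h import *
from rig import imaging
c=imaging.calibration("scene")
for u,v in((335,250),(447,398),(390,324)): print(atz(c,360+u/7-.5,130+v/7-.5,.157))
c=imaging.calibration("top")
for u,v in((139,88),(139,232)): print(atz(c,135+u/3.7-.5,240+v/3.7-.5,.157))
E
```

```text
[0.4370183 0.3510912 0.157    ]
[0.51130335 0.35262303 0.157     ]
[0.47456421 0.35153809 0.157     ]
[0.51170564 0.35016709 0.157     ]
[0.43040587 0.34714206 0.157     ]
```

>>> {"api": "apply_moves", "payload": {"increments": [0,0.03,0,0,0,0.3,40,-0.001,0.03,0,0,0,0,40,0,0.03,0,0,0,0,40,0,0.03,0,0,0,0,40,0,0.003,-0.01,0,0,0,40]}}

```text
clock: 12.32
tcp_pos: [0.4763, 0.352, 0.222]
tool_rot: [-0.008, 1.0, -0.0, -0.0]
force: [-0.1, -0.8, -1.0]
width: 0.0343
```

>>> {"api": "apply_moves", "payload": {"increments": [0,0,-0.02,0,0,0,40,0,0,-0.02,0,0,0,40,0,0,-0.02,0,0,0,40,0,0,-0.02,0,0,0,40,0,0,-0.014,0,0,0,40]}}

```text
clock: 12.95
tcp_pos: [0.4757, 0.3484, 0.127]
tool_rot: [-0.006, 1.0, -0.001, -0.001]
force: [-0.1, -0.9, -0.5]
width: 0.0342
```

```bash
python3 - <<'E'
from h import *
from rig import robot
s=robot.state();print(s["tcp_pos"],s["force"])
grab("scene",5,(370,130,460,220),8)
E
```

```text
[0.4757147  0.3484118  0.12701696] [-0.07164128 -0.92171446 -0.53414732]
```

View pics/scene5c.png

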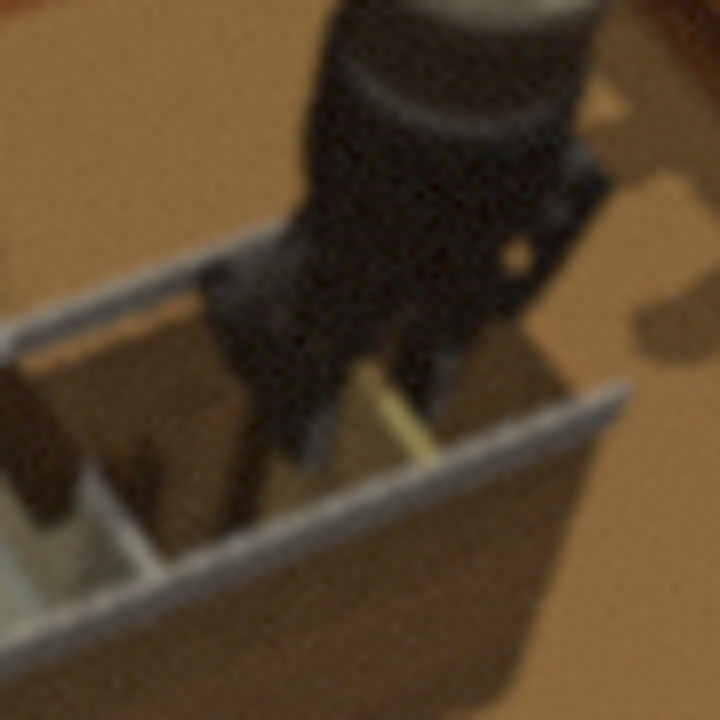

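>>> {"api": "apply_moves", "payload": {"increments": [0,0,0,0,0,0,0,0,0,0,0,0,0,0,0,0,0,0,0,0,0,0,0,0,0,0,0,0,0,0,0,0,0,0,0], "force": 50}}

```text
clock: 13.62
tcp_pos: [0.4769, 0.3499, 0.1297]
tool_rot: [-0.006, 1.0, 0.0, 0.0]
force: [-0.3, -0.5, -0.1]
width: 0.0051
```

>>> {"api": "apply_moves", "payload": {"increments": [0,0,0.01,0,0,0,0,0,0,0.015,0,0,0,0,0,0,0.015,0,0,0,0,0,0,0.015,0,0,0,0,0,0,0.015,0,0,0,0]}}

```text
clock: 14.25
tcp_pos: [0.4768, 0.3498, 0.2008]
tool_rot: [-0.006, 1.0, 0.0, 0.0]
force: [0.4, 0.9, -1.9]
width: 0.0048
```

>>> {"api": "apply_moves", "payload": {"increments": [0,0,0.025,0,0,0,0,0,0,0.025,0,0,0,0,0,0,0.025,0,0,0,0,0,0,0.025,0,0,0,0,0,0,0.025,0,0,0,0]}}

```text
clock: 14.88
tcp_pos: [0.4766, 0.3496, 0.3259]
tool_rot: [-0.006, 1.0, 0.0, 0.0]
force: [-0.1, 0.3, -0.7]
width: 0.005
```

>>> {"api": "apply_moves", "payload": {"increments": [0,0,0.02,0,0,0,0,0,0,0.015,0,0,0,0,0,0,0,0,0,0,0,0,0,0,0,0,0,0,0,0,0,0,0,0,0]}}

```text
clock: 15.5
tcp_pos: [0.4764, 0.3495, 0.3584]
tool_rot: [-0.006, 1.0, -0.001, -0.001]
force: [0.3, 0.0, -1.9]
width: 0.0053
```

```bash
python3 - <<'E'
from h import *
from rig import robot
s=robot.state();print(s["tcp_pos"],s["tool_rot"])
grab("scene",6,(360,40,480,180),5)
grab("top",6)
E
```

```text
[0.47637756 0.34952931 0.35836761] [-6.07441966e-03  9.99981096e-01 -5.47525722e-04 -7.80112181e-04]
```

View pics/scene6c.png

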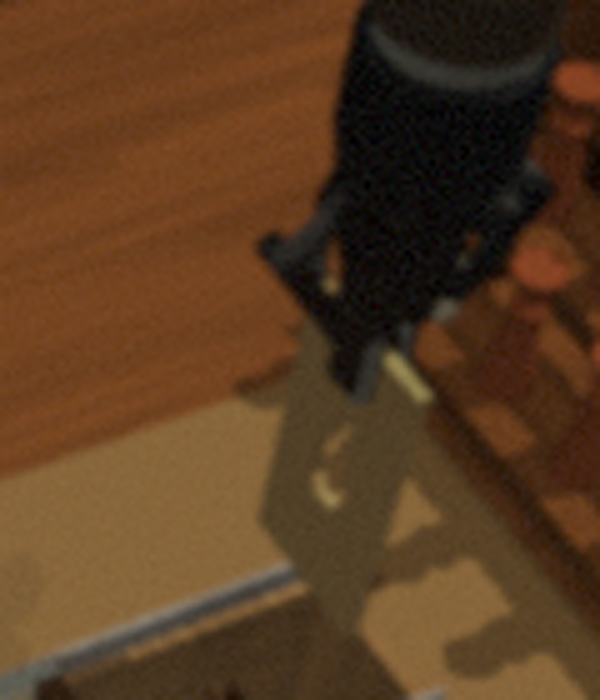

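View pics/top6.png

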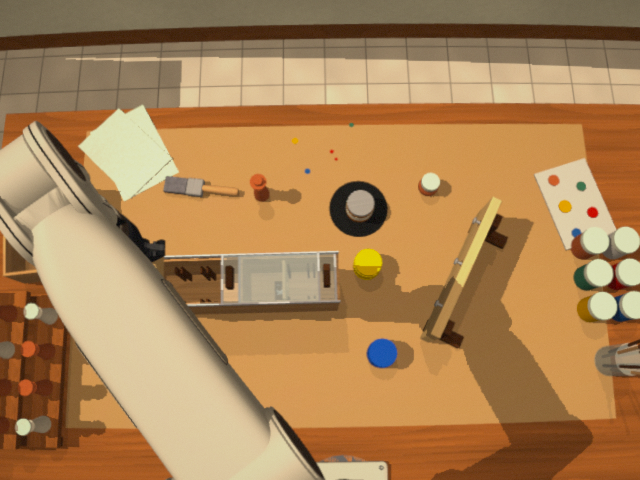

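>>> {"api": "apply_moves", "payload": {"increments": [-0.003,-0.03,0,0,0,-2,0,-0.003,-0.035,0,0,0,-2,0,-0.003,-0.035,0,0,0,-2,0,-0.003,-0.035,0,0,0,-2,0,-0.003,-0.035,0,0,0,-2,0]}}

```text
clock: 16.23
tcp_pos: [0.4613, 0.1786, 0.359]
tool_rot: [0.082, 0.997, -0.0, -0.0]
force: [0.3, 0.0, -1.6]
width: 0.005
```

>>> {"api": "apply_moves", "payload": {"increments": [-0.003,-0.036,0,0,0,-2,0,-0.003,-0.036,0,0,0,-2,0,-0.003,-0.036,0,0,0,-2,0,-0.003,-0.036,0,0,0,-2,0,-0.003,-0.036,0,0,0,-2,0]}}

```text
clock: 16.85
tcp_pos: [0.4462, -0.0014, 0.3591]
tool_rot: [0.168, 0.986, -0.0, -0.0]
force: [-0.8, -0.1, -1.6]
width: 0.0047
```

>>> {"api": "apply_moves", "payload": {"increments": [-0.003,-0.036,0,0,0,-2,0,-0.003,-0.036,0,0,0,-2,0,-0.003,-0.036,0,0,0,-2,0,-0.003,-0.036,0,0,0,-2,0,-0.001,-0.02,0,0,0,-0.2,0]}}

```text
clock: 17.48
tcp_pos: [0.4332, -0.1658, 0.359]
tool_rot: [0.239, 0.971, -0.0, -0.0]
force: [-0.5, 0.6, -0.4]
width: 0.0051
```

>>> {"api": "apply_moves", "payload": {"increments": [0,0,-0.02,0,0,0,0,0,0,-0.025,0,0,0,0,0,0,-0.025,0,0,0,0,0,0,-0.025,0,0,0,0,0,0,-0.02,0,0,0,0]}}

```text
clock: 18.1
tcp_pos: [0.4331, -0.164, 0.243]
tool_rot: [0.238, 0.971, 0.0, -0.001]
force: [-0.7, 0.4, -1.0]
width: 0.0049
```

>>> {"api": "apply_moves", "payload": {"increments": [0,0,-0.02,0,0,0,0,0,0,-0.02,0,0,0,0,0,0,-0.01,0,0,0,0,0,0,0,0,0,0,0,0,0,0,0,0,0,0]}}

```text
clock: 18.73
tcp_pos: [0.4342, -0.1644, 0.1951]
tool_rot: [0.238, 0.971, -0.0, 0.001]
force: [0.5, 0.3, -1.6]
width: 0.0052
```

```bash
python3 - <<'E'
from h import *
from rig import robot
s=robot.state();print(s["tcp_pos"],s["tool_rot"],s["force"])
grab("scene",7,(130,190,250,290),6)
grab("top",7,(400,200,500,360),5)
E
```

```text
[ 0.43420299 -0.16443134  0.19507693] [ 2.37725039e-01  9.71332242e-01 -7.07969705e-05  6.89834240e-04] [ 0.47702897  0.30145517 -1.56273434]
```

View pics/scene7c.png

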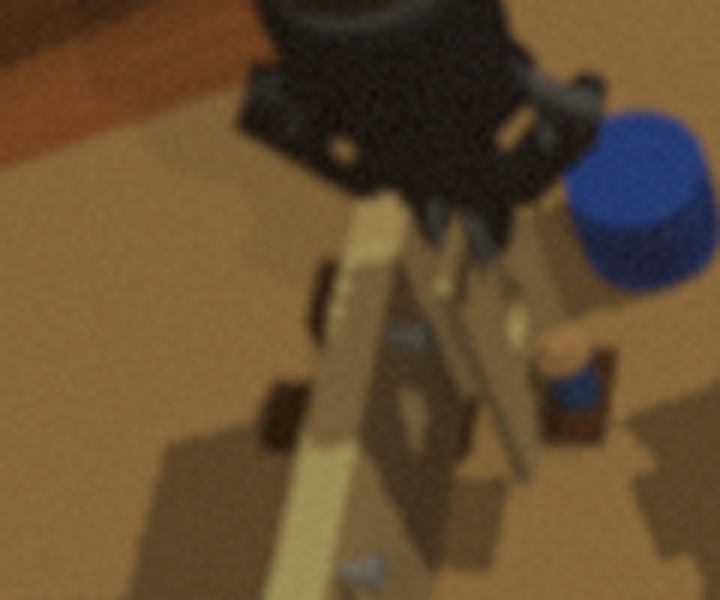

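View pics/top7c.png

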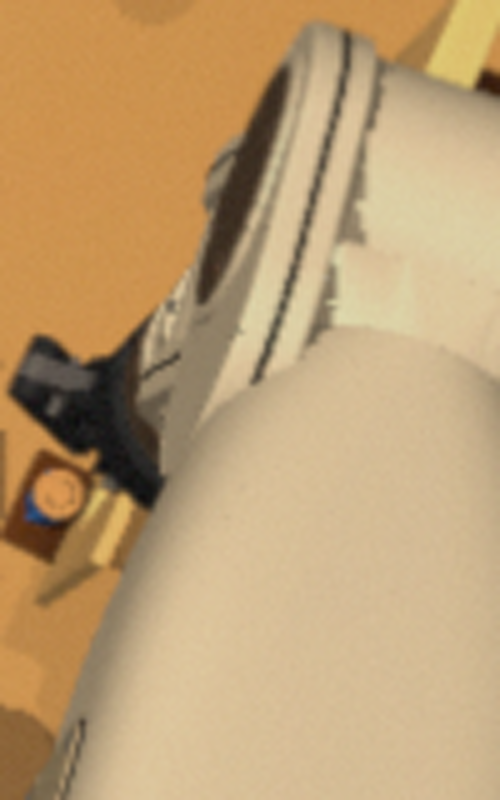

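```bash
cat > ov.py <<'E'
from h import *
from rig import imaging
th=np.deg2rad(-27.55); by=np.array([np.cos(th),np.sin(th),0]); bx=np.array([by[1],-by[0],0]); ez=np.array([0,0,1.])
F=np.array([.5042,-.2600,0])-.0077*bx+.0008*by
def circ(c,r,a,b,n=24):
    t=np.linspace(0,2*np.pi,n+1); return c+r*np.cos(t)[:,None]*a+r*np.sin(t)[:,None]*b
def overlay(n,tag,crop,s,bias,tcp=None,quat=None,lat=0,seatdz=-.0237,out="o"):
    c=imaging.calibration(n); pic=cv2.imread(f"pics/{n}{tag}.png"); a,b,cc,e=crop
    im=cv2.resize(pic[b:e,a:cc],None,fx=s,fy=s,interpolation=cv2.INTER_CUBIC)
    def line(P,col):
        q=proj(c,np.array(P)+bias); q=((q-[a,b]+.5)*s*8).astype(int)
        cv2.polylines(im,[q.reshape(-1,1,2)],False,col,1,cv2.LINE_AA,3)
    B=lambda x,y,z:F+x*bx+y*by+z*ez
    line([B(0,-.165,.145),B(0,.165,.145),B(.022,.165,.145),B(.022,-.165,.145),B(0,-.165,.145)],(0,255,0))
    for y in(.1,0,-.1):
        line(circ(B(-.016,y,.135),.0075,by,ez),(0,255,0)); line([B(0,y,.135),B(-.011,y,.135)],(0,255,0))
    if tcp is not None:
        Rm=R.from_quat(quat).as_matrix(); ty=Rm[:,1]; tx=Rm[:,0]
        if ty[1]<0: ty=-ty
        px=-ty; tz=-Rm[:,2]; py=np.cross(tz,px)
        seat=np.array(tcp)+seatdz*tz+lat*py; o=seat-.1*tz
        Q=lambda x,y,z:o+x*px+y*py+z*tz
        for x,col in((-.003,(0,0,255)),(.003,(255,0,255))):
            line([Q(x,-.04,0),Q(x,.04,0),Q(x,.04,.15),Q(x,-.04,.15),Q(x,-.04,0)],col)
            h=[(-.012,.053),(.012,.053),(.012,.077),(.00475,.087),(.00475,.103),(-.00475,.103),(-.00475,.087),(-.012,.077),(-.012,.053)]
            line([Q(x,y,z) for y,z in h],col)
    cv2.imwrite(f"pics/{n}{tag}{out}.png",im)
E
python3 - <<'E'
from ov import *
tcp=[ 0.43420299,-0.16443134,0.19507693];q=[ 2.37725039e-01,9.71332242e-01,-7.07969705e-05,6.89834240e-04]
overlay("scene",7,(130,190,250,290),6.5,np.array([.0033,.0003,0]),tcp,q)
overlay("scene",2,(130,190,250,380),4,np.array([.0033,.0003,0]))
E
```

```text
(no output)
```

View pics/scene7o.png

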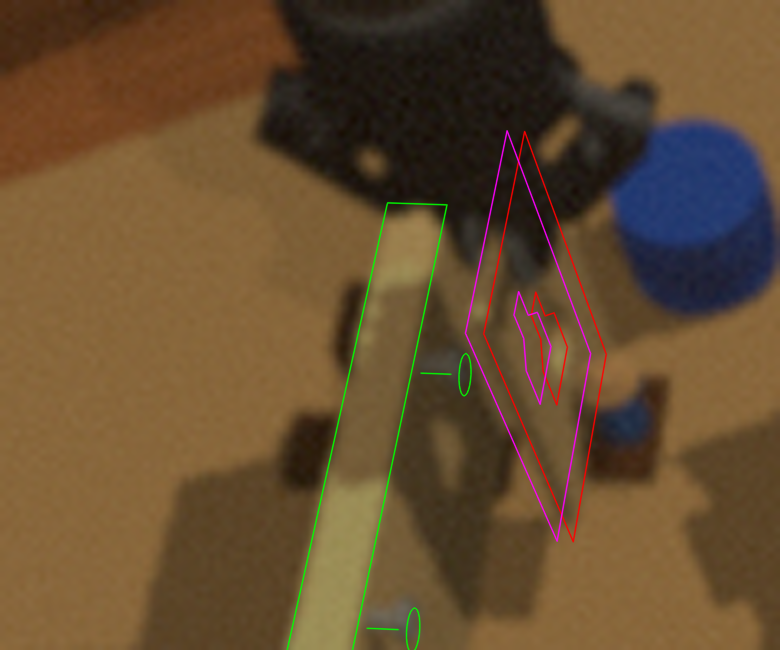

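View pics/scene2o.png

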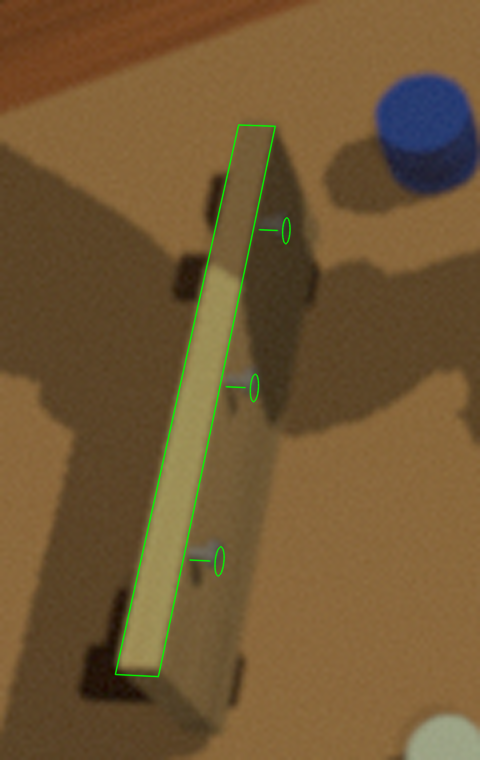

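```bash
python3 - <<'E'
import cv2,numpy as np
p=cv2.imread("pics/scene7.png")[205:285,185:240]
p=np.clip(p.astype(float)*1.8,0,255).astype(np.uint8)
cv2.imwrite("pics/z7.png",cv2.resize(p,None,fx=7.5,fy=7.5,interpolation=cv2.INTER_CUBIC))
E
```

```text
(no output)
```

View pics/z7.png

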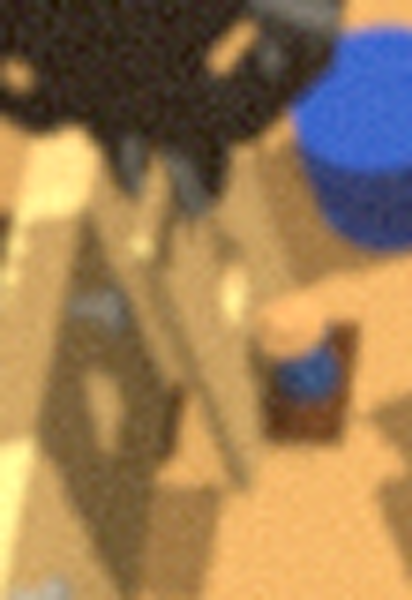

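```bash
python3 - <<'E'
from ov import *
c=imaging.calibration("scene"); 
P0=np.array([.42,-.2,.135]); q0=proj(c,P0)[0]
for n,v in(("by",by),("-bx",-bx),("z",ez),("x",[1,0,0]),("y",[0,1,0])): print(n,((proj(c,P0+.001*np.array(v))[0]-q0)).round(3))
import cv2
p=cv2.imread("pics/scene2.png"); 
p=np.clip(p.astype(float)*1.8,0,255).astype(np.uint8)
for i,(a,b) in enumerate(((180,230),(170,270),(160,310))):
    cv2.imwrite(f"pics/s2_{i}.png",cv2.resize(p[b:b+50,a:a+50],None,fx=10,fy=10,interpolation=cv2.INTER_CUBIC))
ims=[cv2.imread(f"pics/s2_{i}.png")[:,:] for i in range(3)]
cv2.imwrite("pics/s2.png",cv2.resize(np.hstack(ims),None,fx=.533,fy=.533))
F_=F
for y in(-.1,0,.1):
    print(proj(c,F-.016*bx+y*by+.135*ez+[.0033,.0003,0])[0], proj(c,F+y*by+.135*ez+[.0033,.0003,0])[0])
E
```

```text
by [-0.078  0.372]
-bx [0.425 0.016]
z [-0.1   -0.216]
x [0.128 0.337]
y [ 0.413 -0.158]
[200.97538754 247.08263872] [194.14927387 246.82885475]
[193.00608623 286.38536137] [185.84892136 286.09303345]
[184.28395196 329.7359185 ] [176.76656413 329.39694328]
```

View pics/s2.png

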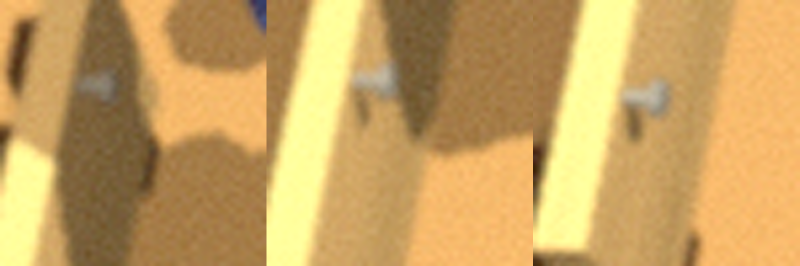

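```bash
python3 - <<'E'
from ov import *
c=imaging.calibration("top")
tcp=np.array([ 0.43420299,-0.16443134,0.19507693]);q=[ 2.37725039e-01,9.71332242e-01,-7.07969705e-05,6.89834240e-04]
Rm=R.from_quat(q).as_matrix(); ty=Rm[:,1]*np.sign(Rm[1,1]); px=-ty; tz=-Rm[:,2]; py=np.cross(tz,px); print(py,px)
for x in(-.003,.003):
    print("corner top far",x,proj(c,tcp+.0263*tz-.04*py+x*px)[0], "bottom",proj(c,tcp+(.0263-.15)*tz-.04*py+x*px)[0])
for y in(-.1,0,.1): print("head",proj(c,F-.016*bx+y*by+.135*ez)[0],"neckroot",proj(c,F+y*by+.135*ez)[0])
P0=np.array([.42,-.2,.16]); q0=proj(c,P0)[0]
for n,v in(("by",by),("-bx",-bx),("z",ez)): print(n,((proj(c,P0+.001*np.array(v))[0]-q0)).round(3))
p=cv2.imread("pics/top7.png")[280:330,400:440]
cv2.imwrite("pics/zt7.png",cv2.resize(p,None,fx=12,fy=12,interpolation=cv2.INTER_CUBIC))
p=cv2.imread("pics/top2.png")
ims=[cv2.resize(p[b:b+30,a:a+30],None,fx=9,fy=9,interpolation=cv2.INTER_CUBIC) for a,b in((428,290),(446,247),(464,206))]
cv2.imwrite("pics/st2.png",np.hstack(ims))
E
```

```text
[ 0.88697266 -0.46181989  0.00137378] [-4.61820088e-01 -8.86973602e-01 -1.90446983e-04]
corner top far -0.003 [418.33209391 309.67146646] bottom [406.77083696 318.08200624]
corner top far 0.003 [421.16332984 311.05894305] bottom [409.26924973 319.31069178]
head [434.57409066 301.33274309] neckroot [441.55597987 304.74809676]
head [453.92475505 259.20063426] neckroot [460.80591316 262.52832266]
head [472.45552058 218.48263432] neckroot [479.22996699 221.72245499]
by [ 0.201 -0.438]
-bx [-0.446 -0.218]
z [ 0.101 -0.066]
```

View pics/zt7.png

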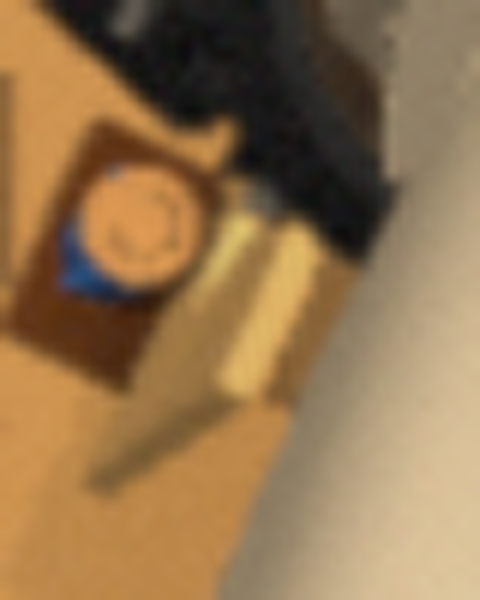

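View pics/st2.png

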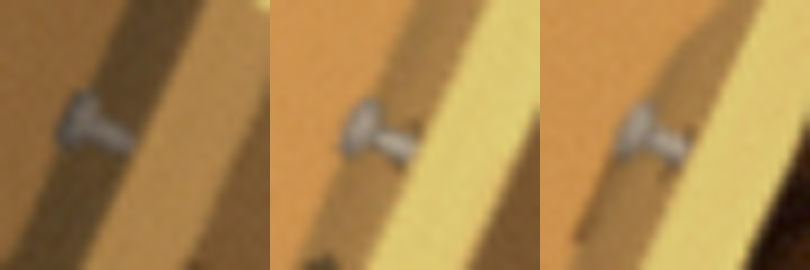

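```bash
python3 - <<'E'
from ov import *
tcp=np.array([ 0.43420299,-0.16443134,0.19507693])
d=tcp-F-(-.1)*by; print("lat",d@by*1000,"norm",-d@bx*1000, F)
# target: lat 2.5
t=F-.1*by+.0025*by; 
for n in(.034,.020,.0055): print(n,(t-n*bx)[:2])
E
```

```text
lat -7.062532682278553 norm 44.656702828609966 [ 0.50847071 -0.25354314  0.        ]
0.034 [ 0.43775224 -0.17830254]
0.02 [ 0.43127692 -0.19071505]
0.0055 [ 0.42457035 -0.20357085]
```

>>> {"api": "apply_moves", "payload": {"increments": [0.004,-0.002,-0.001,0,0,0,0,0.0045,-0.0024,0,0,0,0,0,-0.0027,-0.0052,0,0,0,0,0,-0.0027,-0.0052,0,0,0,0,0,0,0,0,0,0,0,0]}}

```text
clock: 19.45
tcp_pos: [0.4364, -0.1795, 0.1933]
tool_rot: [0.238, 0.971, 0.0, -0.0]
force: [-0.6, -0.6, -1.0]
width: 0.0053
```

```bash
python3 - <<'E'
from h import *
from rig import robot
from ov import F,by,bx
s=robot.state();print(s["tcp_pos"],s["tool_rot"],s["force"])
d=s["tcp_pos"]-F+.1*by; print(d@by,-d@bx)
p,_=grab("scene",8)
p=np.clip(p[205:285,175:240,::-1].astype(float)*1.8,0,255).astype(np.uint8)
cv2.imwrite("pics/z8.png",cv2.resize(p,None,fx=7.5,fy=7.5,interpolation=cv2.INTER_CUBIC))
E
```

```text
[ 0.4364043  -0.17951958  0.19325474] [ 2.38235325e-01  9.71207449e-01  9.12870113e-07 -1.45279074e-04] [-0.64497412 -0.58181535 -0.95880713]
0.0018678150382037582 0.03229750651959958
```

View pics/z8.png

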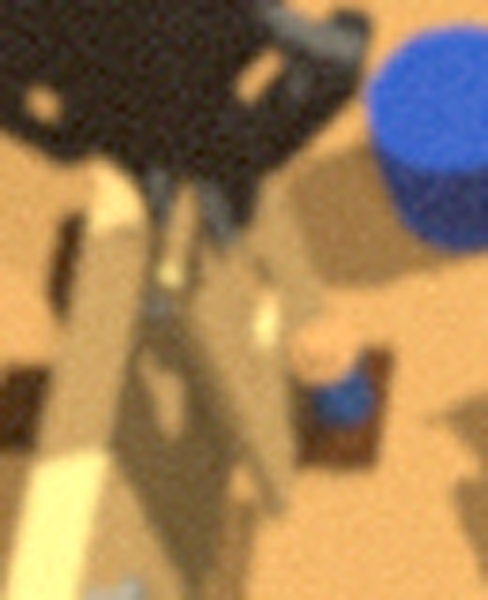

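>>> {"api": "apply_moves", "payload": {"increments": [-0.0014,-0.0039,0,0,0,0,0,-0.0018,-0.0035,0,0,0,0,0,-0.0018,-0.0035,0,0,0,0,0,-0.0018,-0.0035,0,0,0,0,0,-0.0018,-0.0035,0,0,0,0,0]}}

```text
clock: 20.12
tcp_pos: [0.4281, -0.1972, 0.1933]
tool_rot: [0.238, 0.971, -0.0, 0.0]
force: [0.3, 0.0, -1.3]
width: 0.005
```

```bash
python3 - <<'E'
from h import *
from rig import robot
from ov import F,by,bx
s=robot.state();print(s["tcp_pos"],s["tool_rot"],s["force"],s["ft_torque"])
d=s["tcp_pos"]-F+.1*by; print(d@by,-d@bx)
p,_=grab("scene",9)
p=np.clip(p[205:285,175:240,::-1].astype(float)*1.8,0,255).astype(np.uint8)
cv2.imwrite("pics/z9.png",cv2.resize(p,None,fx=7.5,fy=7.5,interpolation=cv2.INTER_CUBIC))
E
```

```text
[ 0.42806625 -0.19722631  0.19331706] [ 2.37756239e-01  9.71324853e-01 -7.87384175e-06  7.78882329e-06] [ 0.2541838   0.01673583 -1.30787292] [-0.07719275  0.04080765  0.02488973]
0.002665003234865248 0.012742054574632488
```

View pics/z9.png

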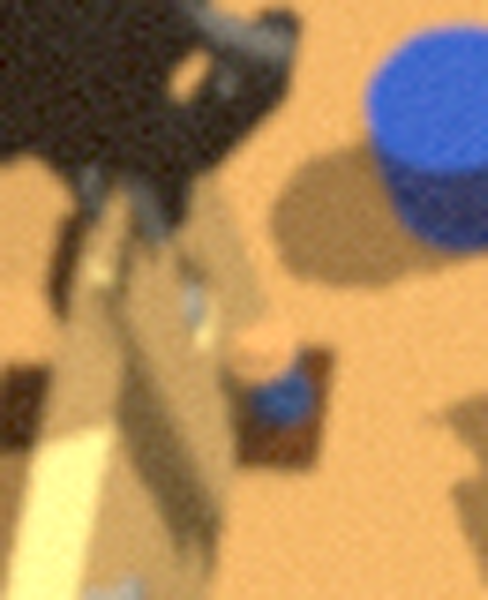

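>>> {"api": "apply_moves", "payload": {"increments": [-0.0009,-0.0018,0,0,0,0,0,-0.0009,-0.0018,0,0,0,0,0,-0.0009,-0.0018,0,0,0,0,0,-0.0009,-0.0018,0,0,0,0,0,0,0,0,0,0,0,0]}}

```text
clock: 20.8
tcp_pos: [0.4246, -0.2043, 0.1933]
tool_rot: [0.238, 0.971, 0.0, 0.0]
force: [0.2, -0.7, -0.4]
width: 0.0049
```

>>> {"api": "apply_moves", "payload": {"increments": [-0.0005,-0.0009,0,0,0,0,0,0,0,0,0,0,0,0,-0.0005,-0.0009,0,0,0,0,0,0,0,0,0,0,0,0,0,0,0,0,0,0,0]}}

```text
clock: 21.42
tcp_pos: [0.4236, -0.2059, 0.1933]
tool_rot: [0.238, 0.971, 0.0, 0.0]
force: [-0.0, -0.1, -1.2]
width: 0.0049
```

```bash
cat > st.py <<'E'
from rig import robot
from ov import *
s=robot.state();print("tcp",s["tcp_pos"].round(4),"f",s["force"].round(2),"fn",(s["force"]@-bx).round(2),"tq",s["ft_torque"].round(3),"w",s["width"])
for y in(-.1,.1):
    d=s["tcp_pos"]-F-y*by; print(y,"lat",d@by,"n",-d@bx)
E
python3 st.py
```

```text
tcp [ 0.4236 -0.2059  0.1933] f [-0.   -0.14 -1.21] fn -0.12 tq [0.008 0.026 0.042] w 0.004935033590033404
-0.1 lat 0.0027353837288566687 n 0.002950121786271527
0.1 lat -0.19726461627114336 n 0.0029501217862715197
```

>>> {"api": "apply_moves", "payload": {"increments": [-0.0005,-0.0009,0,0,0,0,0,0,0,0,0,0,0,0,-0.0005,-0.0009,0,0,0,0,0,0,0,0,0,0,0,0,0,0,0,0,0,0,0]}}

```text
clock: 22.05
tcp_pos: [0.4229, -0.2072, 0.1933]
tool_rot: [0.238, 0.971, 0.001, 0.0]
force: [1.4, 3.8, -2.5]
width: 0.0047
```

>>> {"api": "apply_moves", "payload": {"increments": [-0.0005,-0.0009,0,0,0,0,0,0,0,0,0,0,0,0,0,0,0,0,0,0,0,0,0,0,0,0,0,0,0,0,0,0,0,0,0]}}

```text
clock: 22.68
tcp_pos: [0.4227, -0.2076, 0.1933]
tool_rot: [0.237, 0.971, 0.001, 0.0]
force: [3.0, 5.3, -0.6]
width: 0.0054
```

```bash
python3 st.py; python3 - <<'E'
from h import *
p,_=grab("scene",10)
p=np.clip(p[205:285,165:240,::-1].astype(float)*1.8,0,255).astype(np.uint8)
cv2.imwrite("pics/z10.png",cv2.resize(p,None,fx=7.5,fy=7.5,interpolation=cv2.INTER_CUBIC))
E
```

```text
tcp [ 0.4227 -0.2076  0.1933] f [ 3.    5.3  -0.57] fn 6.09 tq [ 1.297 -0.733 -0.159] w 0.005409197008853283
-0.1 lat 0.002722206803021329 n 0.0010599298635830324
0.1 lat -0.19727779319697872 n 0.0010599298635830367
```

View pics/z10.png

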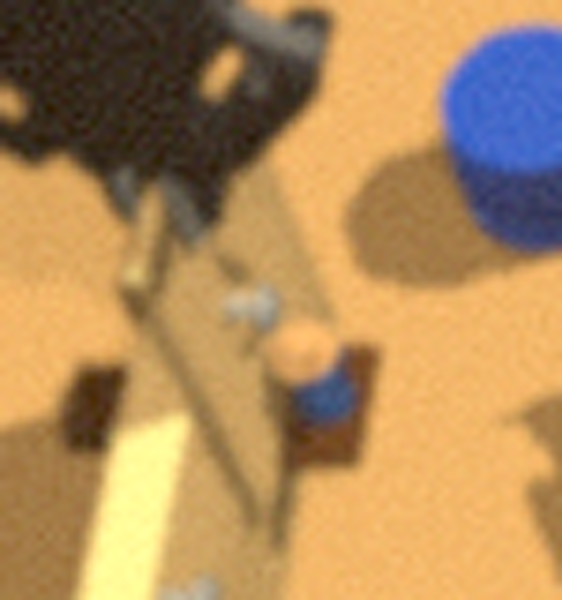

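>>> {"api": "apply_moves", "payload": {"increments": [0.0007,0.0014,0,0,0,0,0,0.0007,0.0014,0,0,0,0,0,0,0,-0.004,0,0,0,0,0,0,-0.004,0,0,0,0,0,0,0,0,0,0,0]}}

```text
clock: 23.35
tcp_pos: [0.4229, -0.2059, 0.1847]
tool_rot: [0.238, 0.971, -0.0, -0.001]
force: [0.1, -0.2, -1.0]
width: 0.0051
```

```bash
python3 st.py
```

```text
tcp [ 0.4229 -0.2059  0.1847] f [ 0.08 -0.17 -0.96] fn -0.11 tq [0.002 0.024 0.019] w 0.005105770283207183
-0.1 lat 0.002133513210607666 n 0.0026648044813660315
0.1 lat -0.1978664867893924 n 0.002664804481366036
```

>>> {"api": "apply_moves", "payload": {"increments": [0,0,-0.003,0,0,0,0,0,0,-0.003,0,0,0,0,0,0,-0.003,0,0,0,0,0,0,-0.002,0,0,0,0,0,0,0,0,0,0,0]}}

```text
clock: 23.98
tcp_pos: [0.4234, -0.2058, 0.1741]
tool_rot: [0.238, 0.971, 0.0, -0.0]
force: [0.2, 0.1, -1.6]
width: 0.0049
```

```bash
python3 st.py; python3 - <<'E'
from h import *
p,_=grab("scene",11)
p=np.clip(p[205:285,165:240,::-1].astype(float)*1.8,0,255).astype(np.uint8)
cv2.imwrite("pics/z11.png",cv2.resize(p,None,fx=7.5,fy=7.5,interpolation=cv2.INTER_CUBIC))
E
```

```text
tcp [ 0.4234 -0.2058  0.1741] f [ 0.23  0.1  -1.58] fn 0.19 tq [-0.012  0.028  0.043] w 0.004901313863117545
-0.1 lat 0.0024707249682432535 n 0.0029965409585442013
0.1 lat -0.1975292750317568 n 0.002996540958544195
```

View pics/z11.png

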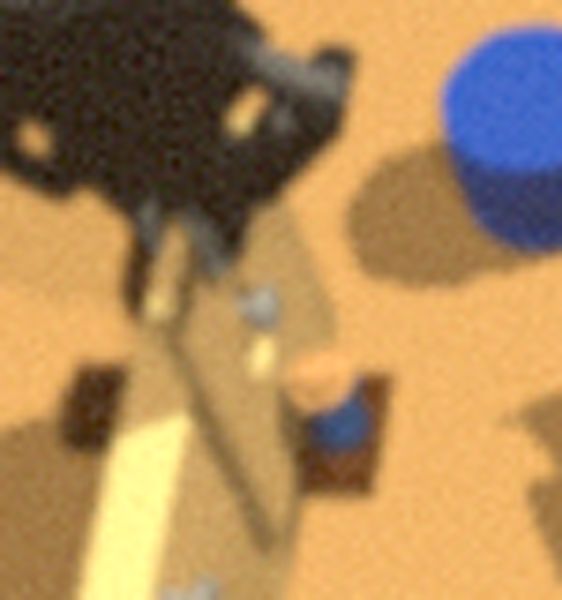

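>>> {"api": "apply_moves", "payload": {"increments": [0.0003,0.0006,-0.002,0,0,0,0,0,0,-0.002,0,0,0,0,0,0,-0.002,0,0,0,0,0,0,-0.002,0,0,0,0,0,0,0,0,0,0,0]}}

```text
clock: 24.65
tcp_pos: [0.4237, -0.2052, 0.1661]
tool_rot: [0.238, 0.971, 0.0, -0.0]
force: [1.0, 0.1, -0.7]
width: 0.0051
```

```bash
python3 st.py
```

```text
tcp [ 0.4237 -0.2052  0.1661] f [ 0.99  0.14 -0.68] fn 0.58 tq [ 0.006 -0.033 -0.017] w 0.005143847188469768
-0.1 lat 0.002451973087011073 n 0.0036357285827927966
0.1 lat -0.19754802691298898 n 0.0036357285827928005
```

>>> {"api": "apply_moves", "payload": {"increments": [0,0,-0.002,0,0,0,0,0,0,-0.002,0,0,0,0,0,0,-0.001,0,0,0,0,0,0,0,0,0,0,0,0,0,0,0,0,0,0]}}

```text
clock: 25.28
tcp_pos: [0.4238, -0.2053, 0.1613]
tool_rot: [0.238, 0.971, -0.0, 0.0]
force: [-0.2, -0.6, -1.4]
width: 0.0047
```

```bash
python3 st.py
```

```text
tcp [ 0.4238 -0.2053  0.1613] f [-0.2  -0.58 -1.42] fn -0.61 tq [ 0.022 -0.022 -0.021] w 0.00470640498897446
-0.1 lat 0.0026509613637389034 n 0.003648277418504119
0.1 lat -0.19734903863626116 n 0.003648277418504122
```

Excellent; down the last ~3 mm watching force.

>>> {"api": "apply_moves", "payload": {"increments": [0,0,-0.001,0,0,0,0,0,0,-0.001,0,0,0,0,0,0,-0.0007,0,0,0,0,0,0,0,0,0,0,0,0,0,0,0,0,0,0]}}

```text
clock: 25.9
tcp_pos: [0.4238, -0.2053, 0.1586]
tool_rot: [0.238, 0.971, -0.0, 0.0]
force: [-0.8, -0.1, -0.6]
width: 0.005
```

```bash
python3 st.py
```

```text
tcp [ 0.4238 -0.2053  0.1586] f [-0.79 -0.1  -0.63] fn -0.45 tq [-0.02   0.048 -0.004] w 0.005049197519381912
-0.1 lat 0.0025940012718826773 n 0.0036472423482612295
0.1 lat -0.19740599872811737 n 0.0036472423482612356
```

>>> {"api": "apply_moves", "payload": {"increments": [0,0,-0.001,0,0,0,0,0,0,0,0,0,0,0,0,0,0,0,0,0,0,0,0,0,0,0,0,0,0,0,0,0,0,0,0]}}

```text
clock: 26.52
tcp_pos: [0.4239, -0.2053, 0.1583]
tool_rot: [0.238, 0.971, -0.0, 0.0]
force: [-1.2, 1.5, 6.0]
width: 0.0053
```

```bash
python3 st.py;python3 - <<'E'
from h import *
p,_=grab("scene",12)
p=np.clip(p[205:285,165:240,::-1].astype(float)*1.8,0,255).astype(np.uint8)
cv2.imwrite("pics/z12.png",cv2.resize(p,None,fx=7.5,fy=7.5,interpolation=cv2.INTER_CUBIC))
E
```

```text
tcp [ 0.4239 -0.2053  0.1583] f [-1.18  1.54  5.95] fn 0.82 tq [ 0.229  0.48  -0.012] w 0.005255850644563087
-0.1 lat 0.002689805664668062 n 0.003646076577312209
0.1 lat -0.19731019433533198 n 0.003646076577312215
```

View pics/z12.png

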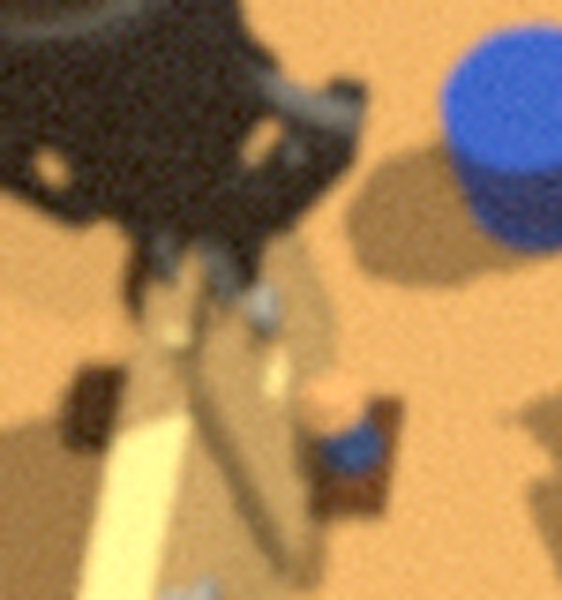

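>>> {"api": "apply_moves", "payload": {"increments": [0,0,0.0005,0,0,0,20,0,0,0,0,0,0,30,0,0,0,0,0,0,30,0,0,0.015,0,0,0,30,0,0,0.025,0,0,0,30]}}

```text
clock: 27.2
tcp_pos: [0.4231, -0.2049, 0.1975]
tool_rot: [0.238, 0.971, 0.0, -0.001]
force: [0.3, 1.0, 0.3]
width: 0.0263
```

>>> {"api": "apply_moves", "payload": {"increments": [0,0,0.03,0,0,0,40,0,0.03,0.03,0,0,3,40,0,0.04,0,0,0,5,40,0,0.05,0,0,0,5,40,0,0.05,0,0,0,5,40]}}

```text
clock: 27.82
tcp_pos: [0.4238, -0.034, 0.2581]
tool_rot: [0.082, 0.997, 0.0, 0.0]
force: [0.5, 0.7, 0.2]
width: 0.0339
```

```bash
python3 st.py;python3 - <<'E'
from h import *
p,_=grab("scene",13,(140,200,270,380),4)
grab("top",13,(380,180,520,360),4)
E
```

```text
tcp [ 0.4238 -0.034   0.2581] f [0.49 0.74 0.2 ] fn 0.88 tq [-0.001 -0.043  0.036] w 0.03390103763443998
-0.1 lat -0.07665342609134991 n 0.15545873937305535
0.1 lat -0.27665342609134996 n 0.15545873937305535
```

View pics/scene13c.png

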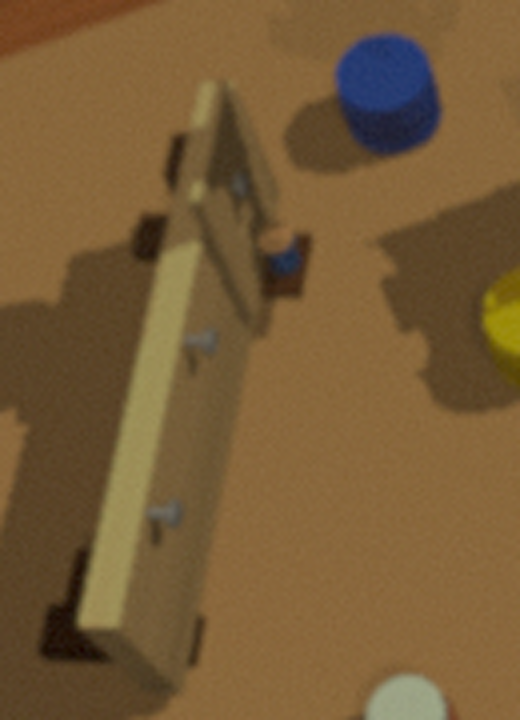

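View pics/top13c.png

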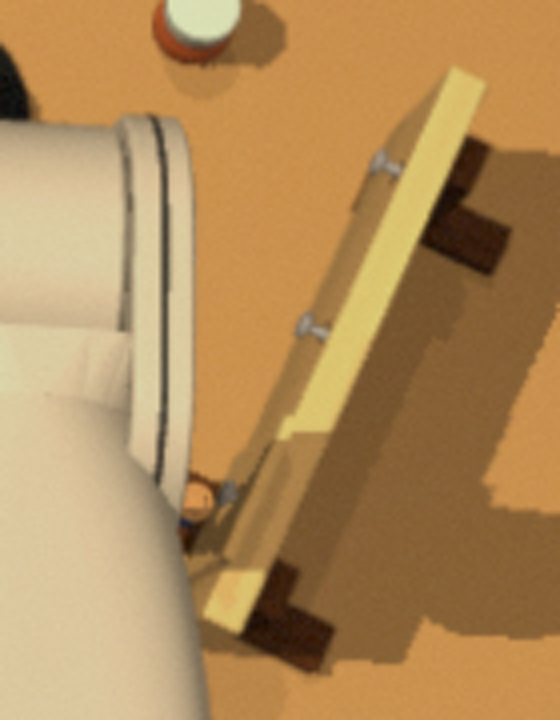

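>>> {"api": "apply_moves", "payload": {"increments": [0.01,0.045,0,0,0,2,40,0.011,0.054,0,0,0,2,40,0.011,0.054,0,0,0,2,40,0.011,0.054,0,0,0,2,40,0.011,0.053,0,0,0,2,40]}}

```text
clock: 28.55
tcp_pos: [0.4785, 0.2258, 0.2579]
tool_rot: [-0.004, 1.0, -0.0, 0.0]
force: [0.9, -0.1, 0.4]
width: 0.0339
```

>>> {"api": "apply_moves", "payload": {"increments": [0,0,-0.015,0,0,0,40,0,0,-0.02,0,0,0,40,0,0,-0.02,0,0,0,40,0,0,-0.019,0,0,0,40,0,0,0,0,0,0,40]}}

```text
clock: 29.18
tcp_pos: [0.4766, 0.2226, 0.1821]
tool_rot: [-0.003, 1.0, -0.001, -0.002]
force: [0.3, 0.6, -0.3]
width: 0.0343
```

>>> {"api": "apply_moves", "payload": {"increments": [0,0,0,0,0,0,5,0,0,0,0,0,0,5,0,0,0,0,0,0,5,0,0,0,0,0,0,5,0,0,0,0,0,0,5], "force": 25}}

```text
clock: 29.8
tcp_pos: [0.4783, 0.2249, 0.1848]
tool_rot: [-0.004, 1.0, 0.0, 0.001]
force: [0.3, -2.7, 3.2]
width: 0.0133
```

>>> {"api": "apply_moves", "payload": {"increments": [0,0.02,0,0,0,0,5,-0.001,0.035,0,0,0,0,5,0,0.035,0,0,0,0,5,-0.001,0.035,0,0,0,0,5,0,0.025,0,0,0,0,5]}}

```text
clock: 30.42
tcp_pos: [0.4763, 0.3766, 0.1848]
tool_rot: [-0.005, 1.0, 0.0, 0.001]
force: [2.5, -4.0, 5.2]
width: 0.0134
```

>>> {"api": "apply_moves", "payload": {"increments": [0,0.001,0,0,0,0,5,0,0.001,0,0,0,0,5,0,0.001,0,0,0,0,5,0,0.001,0,0,0,0,5,0,0,0,0,0,0,5]}}

```text
clock: 31.05
tcp_pos: [0.4763, 0.3777, 0.1848]
tool_rot: [-0.004, 1.0, -0.0, 0.001]
force: [2.3, -0.4, 5.8]
width: 0.0133
```

>>> {"api": "apply_moves", "payload": {"increments": [0,0.001,0,0,0,0,5,0,0.001,0,0,0,0,5,0,0.001,0,0,0,0,5,0,0,0,0,0,0,5,0,0,0,0,0,0,5]}}

```text
clock: 31.68
tcp_pos: [0.4763, 0.3804, 0.1848]
tool_rot: [-0.004, 1.0, -0.0, 0.0]
force: [1.5, -0.2, 5.9]
width: 0.0136
```

```bash
python3 st.py
```

```text
tcp [0.4763 0.3804 0.1848] f [ 1.47 -0.24  5.9 ] fn 0.47 tq [-0.238 -0.418  0.153] w 0.013583365145482243
-0.1 lat -0.2217420742733028 n 0.5471574951267785
0.1 lat -0.42174207427330285 n 0.5471574951267785
```

>>> {"api": "apply_moves", "payload": {"increments": [0,0.001,0,0,0,0,5,0,0,0,0,0,0,5,0,0.001,0,0,0,0,5,0,0,0,0,0,0,5,0,0,0,0,0,0,5]}}

```text
clock: 32.3
tcp_pos: [0.4763, 0.381, 0.1848]
tool_rot: [-0.003, 1.0, -0.002, 0.0]
force: [2.4, -5.0, 8.2]
width: 0.0131
```

>>> {"api": "apply_moves", "payload": {"increments": [0,0.001,0,0,0,0,5,0,0,0,0,0,0,5,0,0.001,0,0,0,0,5,0,0,0,0,0,0,5,0,0,0,0,0,0,5]}}

```text
clock: 32.92
tcp_pos: [0.4763, 0.381, 0.1848]
tool_rot: [-0.003, 1.0, -0.003, 0.0]
force: [1.3, -9.2, 8.3]
width: 0.0131
```

>>> {"api": "apply_moves", "payload": {"increments": [0,-0.002,0,0,0,0,40,0,0,0,0,0,0,40,0,0,0,0,0,0,40,0,0,0.025,0,0,0,40,0,0,0.03,0,0,0,40]}}

```text
clock: 33.55
tcp_pos: [0.475, 0.3836, 0.2384]
tool_rot: [-0.005, 1.0, -0.001, -0.001]
force: [0.9, 0.4, 0.6]
width: 0.0342
```

>>> {"api": "apply_moves", "payload": {"increments": [0,-0.04,0,0,0,0,40,0.001,-0.05,0,0,0,0,40,0.001,-0.05,0,0,0,0,40,0.001,-0.05,0,0,0,0,40,0.001,-0.05,0,0,0,0,40]}}

```text
clock: 34.17
tcp_pos: [0.4795, 0.1426, 0.2389]
tool_rot: [-0.005, 1.0, 0.0, -0.0]
force: [0.4, 0.2, -0.3]
width: 0.0344
```

>>> {"api": "apply_moves", "payload": {"increments": [0,-0.045,0,0,0,0,40,0,-0.045,0,0,0,0,40,0,-0.017,0,0,0,0,40,0,0,-0.015,0,0,0,40,0,0,-0.015,0,0,0,40]}}

```text
clock: 34.8
tcp_pos: [0.48, 0.0372, 0.2088]
tool_rot: [-0.004, 1.0, 0.0, 0.0]
force: [-0.1, 0.5, -0.1]
width: 0.0342
```

```bash
python3 st.py;python3 - <<'E'
from h import *
p,_=grab("scene",14,(250,130,460,280),3.8)
E
```

```text
tcp [0.48   0.0372 0.2088] f [-0.05  0.51 -0.14] fn 0.43 tq [ 0.014 -0.042  0.015] w 0.03420364691223681
-0.1 lat -0.05970614215499731 n 0.24460548185016298
0.1 lat -0.2597061421549973 n 0.244605481850163
```

View pics/scene14c.png

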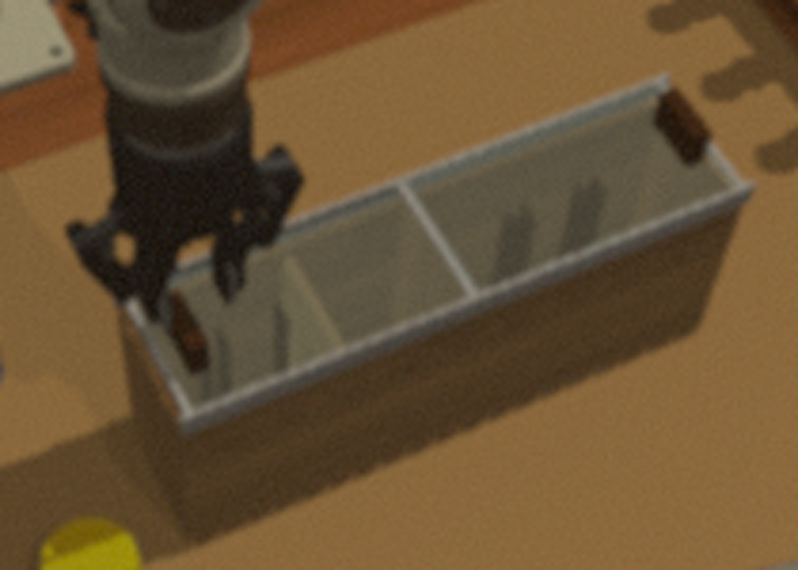

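>>> {"api": "apply_moves", "payload": {"increments": [0,-0.004,-0.006,0,0,0,40,0,0,-0.013,0,0,0,40,0,0,-0.013,0,0,0,40,0,0,0,0,0,0,40,0,0,0,0,0,0,40]}}

```text
clock: 35.48
tcp_pos: [0.4799, 0.0328, 0.1772]
tool_rot: [-0.004, 1.0, 0.0, 0.0]
force: [0.5, 0.2, 0.2]
width: 0.0344
```

>>> {"api": "apply_moves", "payload": {"increments": [0,0,0,0,0,0,5,0,0,0,0,0,0,5,0,0,0,0,0,0,5,0,0,0,0,0,0,5,0,0,0,0,0,0,5], "force": 25}}

```text
clock: 36.1
tcp_pos: [0.4802, 0.0326, 0.1777]
tool_rot: [-0.004, 1.0, -0.0, 0.001]
force: [-0.7, -2.0, 5.4]
width: 0.0136
```

>>> {"api": "apply_moves", "payload": {"increments": [0,0.02,0,0,0,0,5,-0.001,0.03,0,0,0,0,5,0,0.03,0,0,0,0,5,-0.001,0.03,0,0,0,0,5,0,0.03,0,0,0,0,5]}}

```text
clock: 36.72
tcp_pos: [0.4784, 0.173, 0.1777]
tool_rot: [-0.004, 1.0, -0.001, 0.001]
force: [1.5, -2.5, 5.0]
width: 0.0134
```

>>> {"api": "apply_moves", "payload": {"increments": [0,0.013,0,0,0,0,5,0,0,0,0,0,0,40,0,0,0,0,0,0,40,0,0,0.02,0,0,0,40,0,0,0.03,0,0,0,40]}}

```text
clock: 37.35
tcp_pos: [0.4768, 0.1846, 0.2261]
tool_rot: [-0.004, 1.0, -0.001, -0.002]
force: [0.8, 0.4, 0.9]
width: 0.0338
```

```bash
python3 st.py;python3 - <<'E'
from h import *
p,_=grab("scene",15,(260,140,390,270),6)
E
```

```text
tcp [0.4768 0.1846 0.2261] f [0.84 0.38 0.95] fn 0.72 tq [-0.008 -0.049 -0.029] w 0.0337723194751057
-0.1 lat -0.13077666618837508 n 0.3738206397755523
0.1 lat -0.33077666618837515 n 0.3738206397755523
```

View pics/scene15c.png

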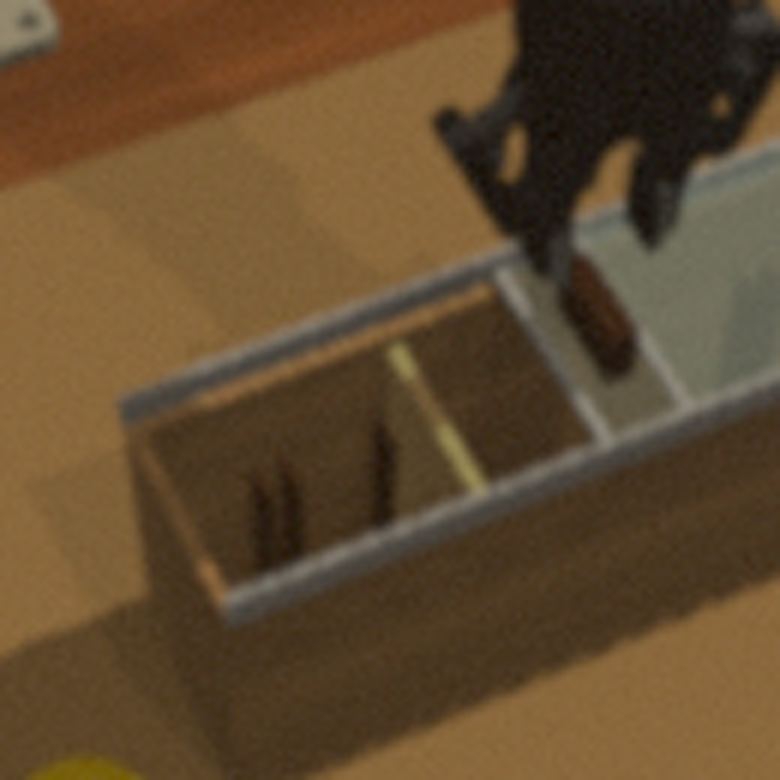

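```bash
python3 - <<'E'
from h import *
from rig import imaging
c=imaging.calibration("scene")
for u,v in((397,348),(482,490)): print(atz(c,260+u/6-.5,140+v/6-.5,.157))
c=imaging.calibration("top")
for u,v in((550,76),(550,218)): print(atz(c,135+u/3.7-.5,240+v/3.7-.5,.157))
E
```

```text
[0.44014916 0.1218054  0.157     ]
[0.51557439 0.12269071 0.157     ]
[0.51505515 0.11933866 0.157     ]
[0.43527019 0.11955291 0.157     ]
```

>>> {"api": "apply_moves", "payload": {"increments": [0.001,-0.032,0,0,0,0.3,40,0.002,-0.033,0,0,0,0,40,0,0,-0.01,0,0,0,40,0,0,0,0,0,0,40,0,0,0,0,0,0,40]}}

```text
clock: 38.02
tcp_pos: [0.4806, 0.1212, 0.2168]
tool_rot: [-0.007, 1.0, 0.0, -0.0]
force: [-0.1, 1.3, -0.1]
width: 0.0339
```

```bash
python3 st.py
```

```text
tcp [0.4806 0.1212 0.2168] f [-0.08  1.29 -0.13] fn 1.11 tq [ 0.017 -0.018 -0.022] w 0.03392577294792393
-0.1 lat -0.09801257713931245 n 0.31937343796297285
0.1 lat -0.2980125771393125 n 0.31937343796297285
```

>>> {"api": "apply_moves", "payload": {"increments": [0,0,-0.017,0,0,0,40,0,0,-0.02,0,0,0,40,0,0,-0.02,0,0,0,40,0,0,-0.02,0,0,0,40,0,0,-0.01,0,0,0,40]}}

```text
clock: 38.65
tcp_pos: [0.4803, 0.1213, 0.1291]
tool_rot: [-0.008, 1.0, -0.0, -0.001]
force: [0.1, 0.1, -0.1]
width: 0.0343
```

```bash
python3 st.py; python3 - <<'E'
from h import *
p,_=grab("scene",16,(270,140,400,270),6)
E
```

```text
tcp [0.4803 0.1213 0.1291] f [ 0.1   0.09 -0.1 ] fn 0.12 tq [-0.058 -0.044 -0.01 ] w 0.03429010404432371
-0.1 lat -0.09839382089221879 n 0.31930463842045864
0.1 lat -0.29839382089221883 n 0.31930463842045864
```

View pics/scene16c.png

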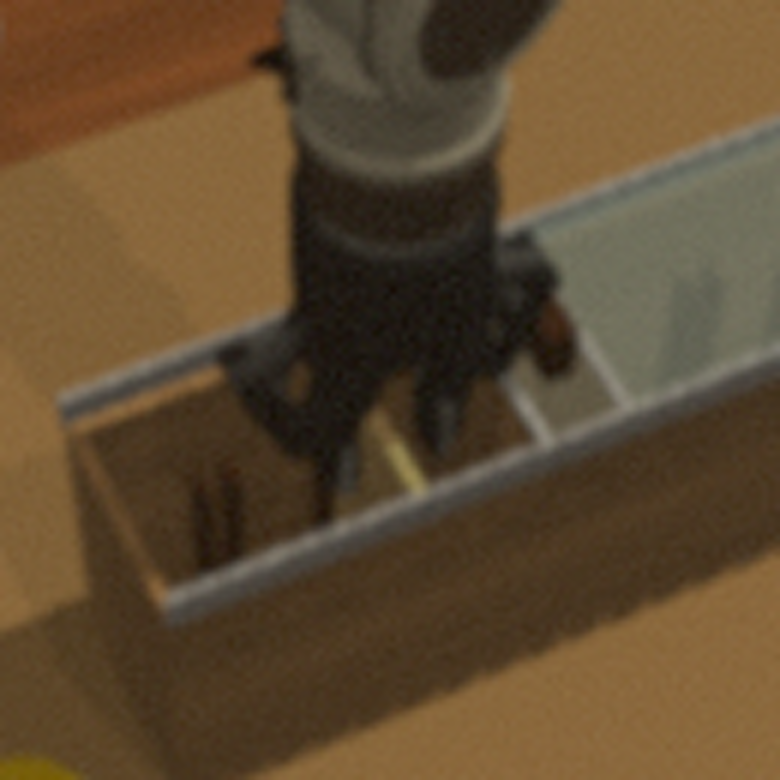

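Straddled. Close, lift.

>>> {"api": "apply_moves", "payload": {"increments": [0,0,0,0,0,0,0,0,0,0,0,0,0,0,0,0,0,0,0,0,0,0,0,0,0,0,0,0,0,0,0,0,0,0,0], "force": 50}}

```text
clock: 39.33
tcp_pos: [0.4812, 0.1207, 0.1307]
tool_rot: [-0.007, 1.0, 0.0, 0.001]
force: [-0.2, -1.4, 2.1]
width: 0.0053
```

>>> {"api": "apply_moves", "payload": {"increments": [0,0,0.01,0,0,0,0,0,0,0.015,0,0,0,0,0,0,0.015,0,0,0,0,0,0,0.015,0,0,0,0,0,0,0.015,0,0,0,0]}}

```text
clock: 39.95
tcp_pos: [0.481, 0.1208, 0.2014]
tool_rot: [-0.007, 1.0, 0.0, 0.0]
force: [0.4, -0.1, -1.0]
width: 0.0047
```

>>> {"api": "apply_moves", "payload": {"increments": [0,0,0.025,0,0,0,0,0,0,0.03,0,0,0,0,0,0,0.03,0,0,0,0,0,0,0.03,0,0,0,0,0,0,0.03,0,0,0,0]}}

```text
clock: 40.58
tcp_pos: [0.4806, 0.1209, 0.3469]
tool_rot: [-0.007, 1.0, 0.0, 0.0]
force: [0.5, -0.7, -1.4]
width: 0.005
```

>>> {"api": "apply_moves", "payload": {"increments": [0,0,0.01,0,0,0,0,0,0,0.005,0,0,0,0,0,0,0,0,0,0,0,0,0,0,0,0,0,0,0,0,0,0,0,0,0]}}

```text
clock: 41.2
tcp_pos: [0.4805, 0.1207, 0.3593]
tool_rot: [-0.007, 1.0, -0.0, -0.001]
force: [0.6, 0.0, -2.1]
width: 0.0052
```

```bash
python3 st.py; python3 - <<'E'
from h import *
p,_=grab("scene",17,(250,30,400,200),4)
E
```

```text
tcp [0.4805 0.1207 0.3593] f [ 0.58  0.   -2.1 ] fn 0.27 tq [-0.006 -0.023 -0.066] w 0.005239403107307332
-0.1 lat -0.0978749380556247 n 0.3188489117403197
0.1 lat -0.29787493805562476 n 0.3188489117403197
```

View pics/scene17c.png

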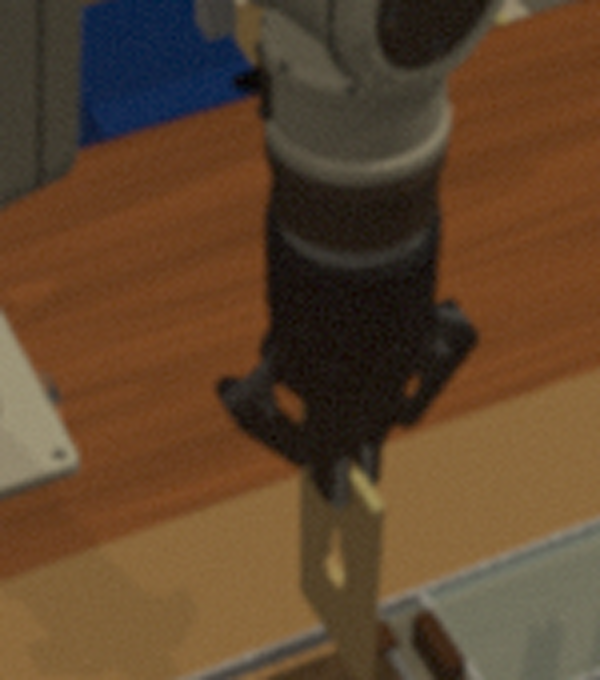

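>>> {"api": "apply_moves", "payload": {"increments": [0.005,-0.033,0,0,0,-2.83,0,0.005,-0.034,0,0,0,-2.83,0,0.005,-0.034,0,0,0,-2.83,0,0.005,-0.034,0,0,0,-2.83,0,0.005,-0.034,0,0,0,-2.83,0]}}

```text
clock: 41.88
tcp_pos: [0.5058, -0.0494, 0.3599]
tool_rot: [0.117, 0.993, 0.0, -0.0]
force: [0.8, -0.1, -1.6]
width: 0.0051
```

>>> {"api": "apply_moves", "payload": {"increments": [0.005,-0.034,0,0,0,-2.83,0,0.005,-0.034,0,0,0,-2.83,0,0.005,-0.034,0,0,0,-2.83,0,0.005,-0.034,0,0,0,-2.83,0,0.006,-0.03,0,0,0,-2.83,0]}}

```text
clock: 42.5
tcp_pos: [0.5318, -0.2155, 0.3597]
tool_rot: [0.239, 0.971, 0.0, -0.0]
force: [0.3, -0.7, -1.6]
width: 0.005
```

>>> {"api": "apply_moves", "payload": {"increments": [0,0,-0.02,0,0,0,0,0,0,-0.025,0,0,0,0,0,0,-0.025,0,0,0,0,0,0,-0.025,0,0,0,0,0,0,-0.025,0,0,0,0]}}

```text
clock: 43.12
tcp_pos: [0.5316, -0.2142, 0.2389]
tool_rot: [0.238, 0.971, 0.0, -0.0]
force: [-0.9, 1.1, -1.9]
width: 0.005
```

>>> {"api": "apply_moves", "payload": {"increments": [0,0,-0.02,0,0,0,0,0,0,-0.015,0,0,0,0,0,0,-0.009,0,0,0,0,0,0,0,0,0,0,0,0,0,0,0,0,0,0]}}

```text
clock: 43.75
tcp_pos: [0.5323, -0.2145, 0.1969]
tool_rot: [0.238, 0.971, -0.0, 0.001]
force: [0.9, 0.5, -1.7]
width: 0.0053
```

```bash
sed -i 's/(-.1,.1)/(-.1,0,.1)/' st.py; python3 st.py; python3 - <<'E'
from h import *
from rig import robot
print(robot.state()["tool_rot"])
p,_=grab("scene",18)
p=np.clip(p[235:325,150:240,::-1].astype(float)*1.8,0,255).astype(np.uint8)
cv2.imwrite("pics/z18.png",cv2.resize(p,None,fx=7.5,fy=7.5,interpolation=cv2.INTER_CUBIC))
grab("top",18,(380,180,520,360),4)
E
```

```text
tcp [ 0.5323 -0.2145  0.1969] f [ 0.95  0.51 -1.68] fn 0.89 tq [-0.004 -0.022 -0.023] w 0.005337413447297642
-0.1 lat 0.10306542007970615 n 0.045684206444045014
0 lat 0.0030654200797061272 n 0.045684206444045014
0.1 lat -0.09693457992029389 n 0.04568420644404502
[ 2.37724048e-01  9.71332434e-01 -9.67410642e-05  7.55812059e-04]
```

View pics/z18.png

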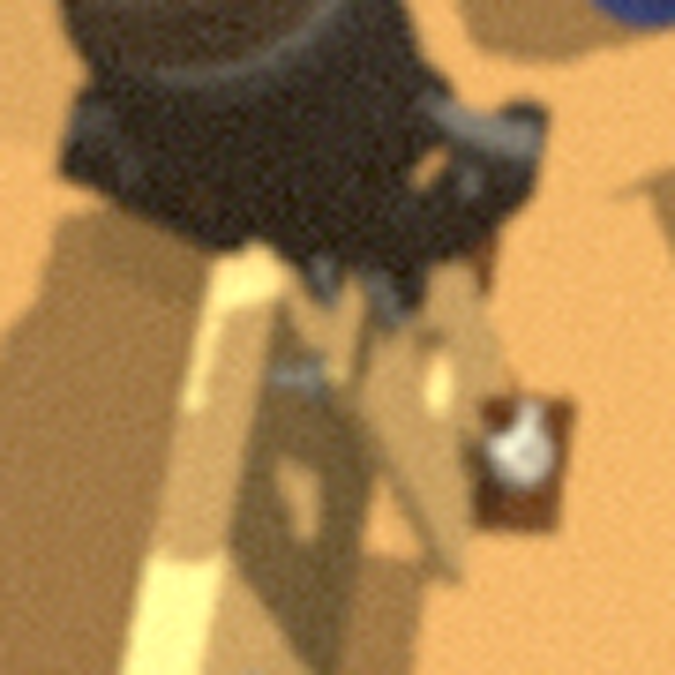

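View pics/top18c.png

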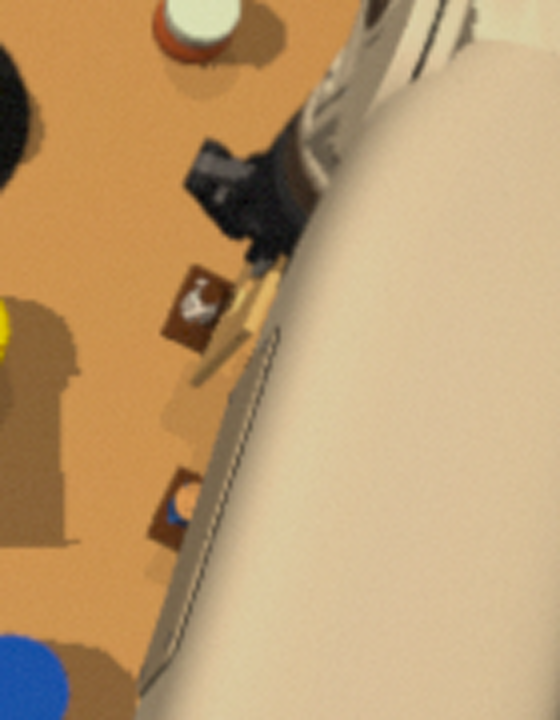

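```bash
python3 - <<'E'
from ov import *
c=imaging.calibration("scene")
tcp=np.array([.5323,-.2145,.1969]);q=[ 2.37724048e-01,9.71332434e-01,-9.67410642e-05,7.55812059e-04]
Rm=R.from_quat(q).as_matrix(); ty=Rm[:,1]; ty=ty*np.sign(ty[1]); px=-ty; tz=-Rm[:,2]; py=np.cross(tz,px)
b=np.array([.0033,.0003,0]); top=.0253
for nm,zz in(("bot",top-.15),("top",top)):
  for x in(-.003,.003): print(nm,x,((proj(c,tcp+zz*tz+.04*py+x*px+b)[0]-[150,235]+.5)*7.5).round(1))
P0=np.array([.52,-.23,.135]); q0=proj(c,P0)[0]
for n,v in(("by",by),("-bx",-bx),("z",ez)): print(n,((proj(c,P0+.001*np.array(v))[0]-q0)*7.5).round(3))
c=imaging.calibration("top")
for x in(-.003,.003): print(((proj(c,tcp+top*tz-.04*py+x*px)[0]-[380,180]+.5)*4).round(1))
E
```

```text
bot -0.003 [456.5 611.3]
bot 0.003 [436.9 610.5]
top -0.003 [339.1 401.8]
top 0.003 [316.8 400.9]
by [-0.61   3.086]
-bx [3.355 0.136]
z [-0.791 -1.452]
[247.3 318.6]
[258.4 323.9]
```

```bash
python3 - <<'E'
from h import *
p=cv2.imread("pics/top18.png")[235:285,420:460]
a=cv2.resize(p,None,fx=12,fy=12,interpolation=cv2.INTER_CUBIC)
p=np.clip(cv2.imread("pics/scene18.png")[278:318,185:220].astype(float)*1.8,0,255).astype(np.uint8)
b=cv2.resize(p,None,fx=9,fy=15,interpolation=cv2.INTER_CUBIC)
cv2.imwrite("pics/zz.png",np.hstack([a,b]))
E
```

```text
(no output)
```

View pics/zz.png

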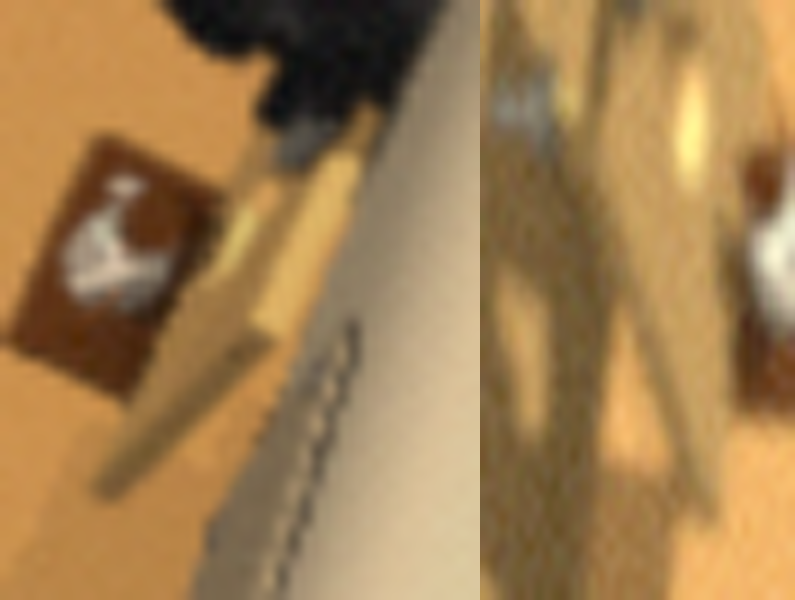

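>>> {"api": "apply_moves", "payload": {"increments": [-0.0016,-0.0048,-0.002,0,0,0,0,-0.0025,-0.0048,0,0,0,0,0,-0.0025,-0.0048,0,0,0,0,0,-0.0025,-0.0048,0,0,0,0,0,-0.0025,-0.0048,0,0,0,0,0]}}

```text
clock: 44.48
tcp_pos: [0.52, -0.2387, 0.1941]
tool_rot: [0.238, 0.971, -0.0, 0.0]
force: [0.6, -0.7, -2.3]
width: 0.0048
```

>>> {"api": "apply_moves", "payload": {"increments": [-0.0014,-0.0027,0,0,0,0,0,-0.0014,-0.0026,0,0,0,0,0,0,0,0,0,0,0,0,0,0,0,0,0,0,0,0,0,0,0,0,0,0]}}

```text
clock: 45.1
tcp_pos: [0.5175, -0.2434, 0.1941]
tool_rot: [0.238, 0.971, 0.0, -0.0]
force: [-0.0, 0.2, -1.4]
width: 0.005
```

```bash
python3 st.py; python3 - <<'E'
from h import *
p,_=grab("scene",19)
p=np.clip(p[245:325,150:220,::-1].astype(float)*1.8,0,255).astype(np.uint8)
cv2.imwrite("pics/z19.png",cv2.resize(p,None,fx=7.5,fy=7.5,interpolation=cv2.INTER_CUBIC))
E
```

```text
tcp [ 0.5175 -0.2434  0.1941] f [-0.02  0.19 -1.36] fn 0.16 tq [ 0.013 -0.022  0.006] w 0.005033195107752704
-0.1 lat 0.10328180406173705 n 0.01315122991364157
0 lat 0.0032818040617370353 n 0.01315122991364157
0.1 lat -0.09671819593826299 n 0.013151229913641574
```

View pics/z19.png

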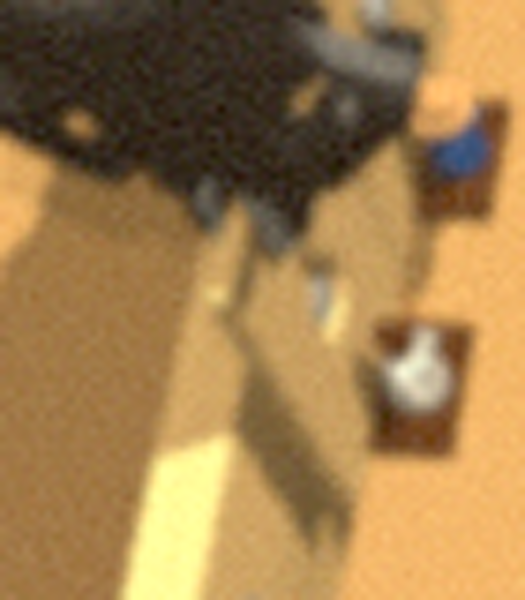

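>>> {"api": "apply_moves", "payload": {"increments": [-0.0006,-0.0021,0,0,0,0,0,-0.001,-0.0019,0,0,0,0,0,-0.001,-0.0019,0,0,0,0,0,-0.001,-0.0019,0,0,0,0,0,-0.0003,-0.0006,0,0,0,0,0]}}

```text
clock: 45.78
tcp_pos: [0.5134, -0.2522, 0.1941]
tool_rot: [0.238, 0.971, -0.0, -0.0]
force: [-0.2, -0.3, -1.5]
width: 0.005
```

```bash
python3 st.py; python3 - <<'E'
from h import *
p,_=grab("scene",20)
p=np.clip(p[245:325,150:220,::-1].astype(float)*1.8,0,255).astype(np.uint8)
cv2.imwrite("pics/z20.png",cv2.resize(p,None,fx=7.5,fy=7.5,interpolation=cv2.INTER_CUBIC))
E
```

```text
tcp [ 0.5134 -0.2522  0.1941] f [-0.2  -0.35 -1.45] fn -0.4 tq [ 0.009  0.037 -0.012] w 0.005006688077736683
-0.1 lat 0.1037134498768373 n 0.0035071644572843663
0 lat 0.003713449876837281 n 0.0035071644572843633
0.1 lat -0.09628655012316274 n 0.0035071644572843633
```

View pics/z20.png

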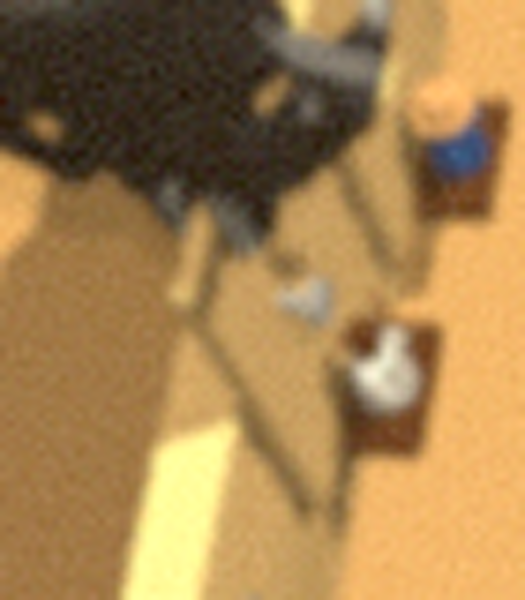

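>>> {"api": "apply_moves", "payload": {"increments": [0,0,-0.003,0,0,0,0,0,0,-0.004,0,0,0,0,0,0,-0.004,0,0,0,0,0,0,-0.004,0,0,0,0,0,0,0,0,0,0,0]}}

```text
clock: 46.45
tcp_pos: [0.5132, -0.2518, 0.1785]
tool_rot: [0.238, 0.971, 0.0, -0.001]
force: [-0.5, -0.3, -1.3]
width: 0.0047
```

```bash
python3 st.py
```

```text
tcp [ 0.5132 -0.2518  0.1785] f [-0.55 -0.35 -1.32] fn -0.56 tq [-0.03  -0.04   0.031] w 0.004697795664862307
-0.1 lat 0.10339318869745945 n 0.003746208448600235
0 lat 0.003393188697459427 n 0.003746208448600235
0.1 lat -0.09660681130254059 n 0.0037462084486002316
```

>>> {"api": "apply_moves", "payload": {"increments": [0,0,-0.002,0,0,0,0,0,0,-0.002,0,0,0,0,0,0,-0.002,0,0,0,0,0,0,-0.002,0,0,0,0,0,0,0,0,0,0,0]}}

```text
clock: 47.08
tcp_pos: [0.5134, -0.2519, 0.1709]
tool_rot: [0.238, 0.971, 0.0, -0.0]
force: [-0.2, -1.1, -1.6]
width: 0.0049
```

```bash
python3 st.py
```

```text
tcp [ 0.5134 -0.2519  0.1709] f [-0.17 -1.09 -1.57] fn -1.04 tq [-0.021 -0.024  0.026] w 0.004927480178515857
-0.1 lat 0.10358163823421856 n 0.003704956336149347
0 lat 0.003581638234218559 n 0.0037049563361493437
0.1 lat -0.09641836176578145 n 0.003704956336149344
```

>>> {"api": "apply_moves", "payload": {"increments": [0,0,-0.002,0,0,0,0,0,0,-0.002,0,0,0,0,0,0,-0.002,0,0,0,0,0,0,-0.001,0,0,0,0,0,0,0,0,0,0,0]}}

```text
clock: 47.7
tcp_pos: [0.5134, -0.2519, 0.164]
tool_rot: [0.238, 0.971, 0.0, -0.0]
force: [-0.1, -0.1, -1.5]
width: 0.0049
```

```bash
python3 st.py
```

```text
tcp [ 0.5134 -0.2519  0.164 ] f [-0.13 -0.13 -1.47] fn -0.18 tq [0.058 0.03  0.012] w 0.004909518790990279
-0.1 lat 0.10365445830907859 n 0.003733455043691445
0 lat 0.0036544583090785737 n 0.0037334550436914447
0.1 lat -0.09634554169092144 n 0.003733455043691442
```

>>> {"api": "apply_moves", "payload": {"increments": [0,0,-0.001,0,0,0,0,0,0,-0.001,0,0,0,0,0,0,-0.001,0,0,0,0,0,0,-0.0007,0,0,0,0,0,0,0,0,0,0,0]}}

```text
clock: 48.32
tcp_pos: [0.5135, -0.252, 0.1603]
tool_rot: [0.238, 0.971, 0.0, -0.0]
force: [-1.0, -0.6, -1.8]
width: 0.005
```

```bash
python3 st.py
```

```text
tcp [ 0.5135 -0.252   0.1603] f [-0.97 -0.6  -1.83] fn -0.98 tq [ 0.023 -0.037 -0.016] w 0.00502040882065465
-0.1 lat 0.10368917704079356 n 0.003699422128014883
0 lat 0.0036891770407935305 n 0.0036994221280148795
0.1 lat -0.09631082295920648 n 0.0036994221280148795
```

>>> {"api": "apply_moves", "payload": {"increments": [0,0,-0.0008,0,0,0,0,0,0,0,0,0,0,0,0,0,-0.0007,0,0,0,0,0,0,0,0,0,0,0,0,0,0,0,0,0,0]}}

```text
clock: 48.95
tcp_pos: [0.5136, -0.252, 0.1594]
tool_rot: [0.238, 0.971, -0.0, 0.0]
force: [-0.4, 0.4, 3.0]
width: 0.005
```

```bash
python3 st.py
```

```text
tcp [ 0.5136 -0.252   0.1594] f [-0.42  0.39  3.03] fn 0.15 tq [ 0.135  0.195 -0.003] w 0.0050469475761197174
-0.1 lat 0.10386282365093044 n 0.0037720834732229893
0 lat 0.00386282365093042 n 0.0037720834732229906
0.1 lat -0.0961371763490696 n 0.0037720834732229928
```

>>> {"api": "apply_moves", "payload": {"increments": [0,0,0.0003,0,0,0,20,0,0,0,0,0,0,30,0,0,0,0,0,0,30,0,0,0.015,0,0,0,30,0,0,0.025,0,0,0,30]}}

```text
clock: 49.58
tcp_pos: [0.5131, -0.2517, 0.1996]
tool_rot: [0.238, 0.971, 0.0, -0.001]
force: [0.0, 0.6, 0.6]
width: 0.0254
```

>>> {"api": "apply_moves", "payload": {"increments": [0,0,0.03,0,0,0,40,0,0.03,0.03,0,0,3,40,0,0.04,0,0,0,5,40,-0.007,0.05,0,0,0,5,40,-0.007,0.05,0,0,0,5,40]}}

```text
clock: 50.2
tcp_pos: [0.4996, -0.0807, 0.2605]
tool_rot: [0.082, 0.997, 0.0, 0.001]
force: [0.3, 0.4, -0.1]
width: 0.034
```

>>> {"api": "apply_moves", "payload": {"increments": [-0.007,0.055,0,0,0,5,40,-0.007,0.055,0,0,0,5,40,-0.007,0.055,0,0,0,0,40,0,0.05,0,0,0,0,40,0,0.05,0,0,0,0,40]}}

```text
clock: 50.82
tcp_pos: [0.4785, 0.1849, 0.2607]
tool_rot: [-0.004, 1.0, 0.0, 0.001]
force: [0.5, 0.2, -0.0]
width: 0.0342
```

```bash
python3 st.py;python3 - <<'E'
from h import *
p,_=grab("scene",21,(140,200,270,380),4)
grab("top",21,(380,180,520,360),4)
E
```

```text
tcp [0.4785 0.1849 0.2607] f [ 0.51  0.17 -0.02] fn 0.38 tq [-0.052 -0.036  0.03 ] w 0.03416525631094872
-0.1 lat -0.12931800204688346 n 0.3748611464421721
0 lat -0.22931800204688346 n 0.3748611464421721
0.1 lat -0.3293180020468835 n 0.3748611464421721
```

View pics/scene21c.png

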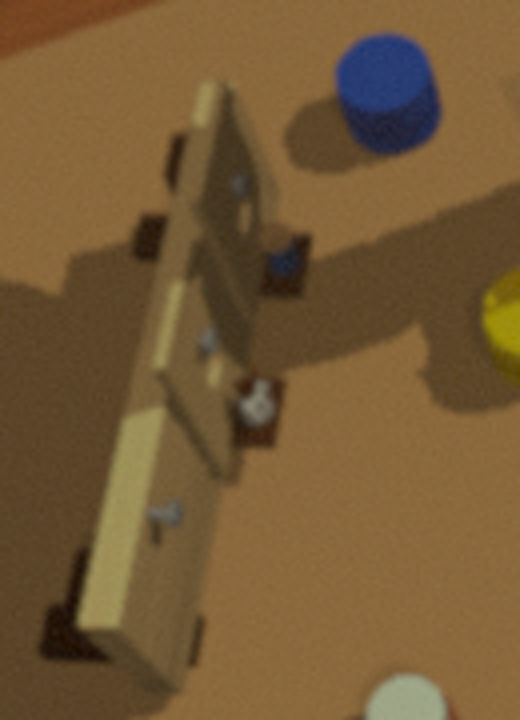

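View pics/top21c.png

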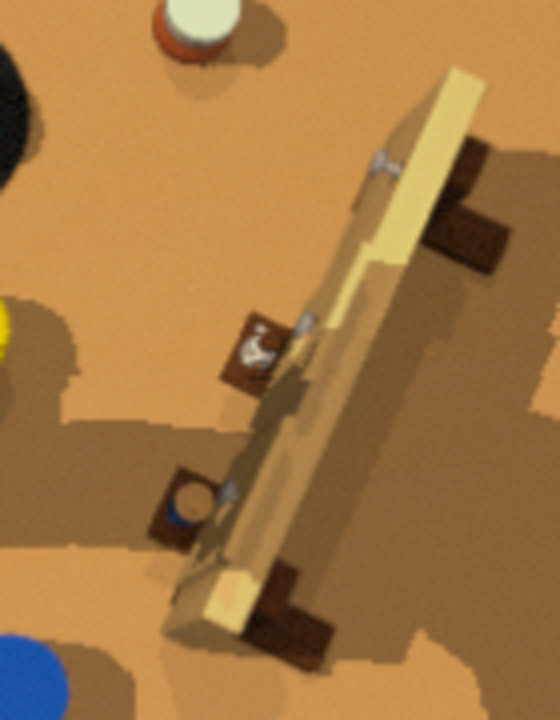

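Both hang. Now close the right cover.

>>> {"api": "apply_moves", "payload": {"increments": [0,0.001,-0.02,0,0,0,40,0,0,-0.02,0,0,0,40,0,0,-0.02,0,0,0,40,0,0,-0.02,0,0,0,40,0,0,-0.003,0,0,0,40]}}

```text
clock: 51.55
tcp_pos: [0.4779, 0.1832, 0.1757]
tool_rot: [-0.004, 1.0, -0.0, -0.001]
force: [-0.4, -0.4, 0.4]
width: 0.0341
```

>>> {"api": "apply_moves", "payload": {"increments": [0,0,0,0,0,0,5,0,0,0,0,0,0,5,0,0,0,0,0,0,5,0,0,0,0,0,0,5,0,0,0,0,0,0,5], "force": 25}}

```text
clock: 52.18
tcp_pos: [0.4788, 0.1843, 0.1772]
tool_rot: [-0.004, 1.0, 0.0, 0.001]
force: [-2.4, 0.9, 5.5]
width: 0.0137
```

>>> {"api": "apply_moves", "payload": {"increments": [0,-0.02,0,0,0,0,5,0.001,-0.033,0,0,0,0,5,0,-0.033,0,0,0,0,5,0.001,-0.033,0,0,0,0,5,0,-0.03,0,0,0,0,5]}}

```text
clock: 52.8
tcp_pos: [0.4807, 0.0349, 0.1772]
tool_rot: [-0.005, 1.0, 0.001, 0.001]
force: [-0.7, 3.5, 4.4]
width: 0.0134
```

```bash
python3 st.py
```

```text
tcp [0.4807 0.0349 0.1772] f [-0.74  3.46  4.36] fn 2.73 tq [0.593 0.185 0.099] w 0.013429929757288078
-0.1 lat -0.05803021680652299 n 0.2428443223564235
0 lat -0.15803021680652302 n 0.2428443223564235
0.1 lat -0.25803021680652305 n 0.2428443223564235
```

>>> {"api": "apply_moves", "payload": {"increments": [0,-0.001,0,0,0,0,5,0,-0.001,0,0,0,0,5,0,-0.001,0,0,0,0,5,0,0,0,0,0,0,5,0,0,0,0,0,0,5]}}

```text
clock: 53.42
tcp_pos: [0.4808, 0.0318, 0.1772]
tool_rot: [-0.004, 1.0, -0.0, 0.001]
force: [-3.1, -0.0, 6.1]
width: 0.0135
```

>>> {"api": "apply_moves", "payload": {"increments": [0,-0.001,0,0,0,0,5,0,0,0,0,0,0,5,0,-0.001,0,0,0,0,5,0,0,0,0,0,0,5,0,0,0,0,0,0,5]}}

```text
clock: 54.05
tcp_pos: [0.4808, 0.031, 0.1772]
tool_rot: [-0.005, 1.0, 0.001, 0.001]
force: [-2.1, 3.2, 5.5]
width: 0.0137
```

>>> {"api": "apply_moves", "payload": {"increments": [0,-0.001,0,0,0,0,5,0,0,0,0,0,0,5,0,-0.001,0,0,0,0,5,0,0,0,0,0,0,5,0,0,0,0,0,0,5]}}

```text
clock: 54.68
tcp_pos: [0.4808, 0.0309, 0.1772]
tool_rot: [-0.005, 1.0, 0.003, 0.001]
force: [-3.0, 9.5, 5.5]
width: 0.0137
```

Stop reached. Release, rise, clear away and look.

>>> {"api": "apply_moves", "payload": {"increments": [0,0.002,0,0,0,0,40,0,0,0,0,0,0,40,0,0,0,0,0,0,40,0,0,0.025,0,0,0,40,0,0,0.03,0,0,0,40]}}

```text
clock: 55.3
tcp_pos: [0.4799, 0.0296, 0.231]
tool_rot: [-0.004, 1.0, -0.0, -0.001]
force: [-0.0, 0.0, -0.2]
width: 0.0345
```

>>> {"api": "apply_moves", "payload": {"increments": [0,0,0.03,0,0,0,40,-0.04,0,0.02,0,0,0,40,-0.04,0,0,0,0,0,40,-0.04,0,0,0,0,0,40,-0.03,0,0,0,0,0,40]}}

```text
clock: 55.92
tcp_pos: [0.329, 0.0297, 0.2812]
tool_rot: [-0.004, 1.0, -0.0, 0.0]
force: [0.1, -0.3, 0.5]
width: 0.0343
```

```bash
python3 st.py;python3 - <<'E'
from h import *
grab("scene",22); grab("top",22)
E
```

```text
tcp [0.329  0.0297 0.2812] f [ 0.12 -0.3   0.45] fn -0.21 tq [-0.029 -0.029  0.02 ] w 0.034280146509114824
-0.1 lat -0.1901337286062364 n 0.16809065263679596
0 lat -0.2901337286062364 n 0.16809065263679596
0.1 lat -0.3901337286062364 n 0.16809065263679596
```

View pics/scene22.png

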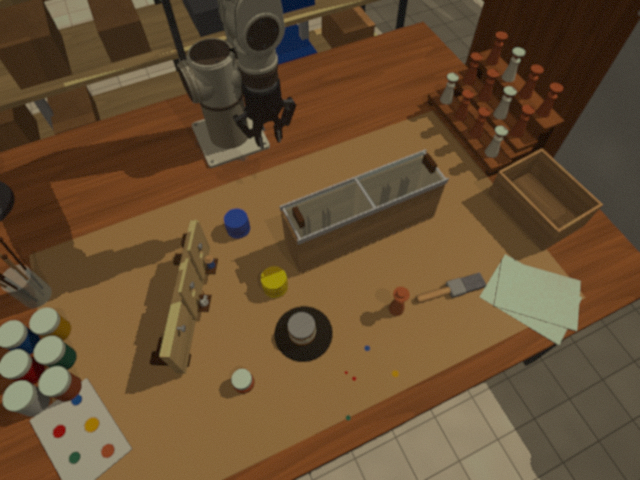

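View pics/top22.png

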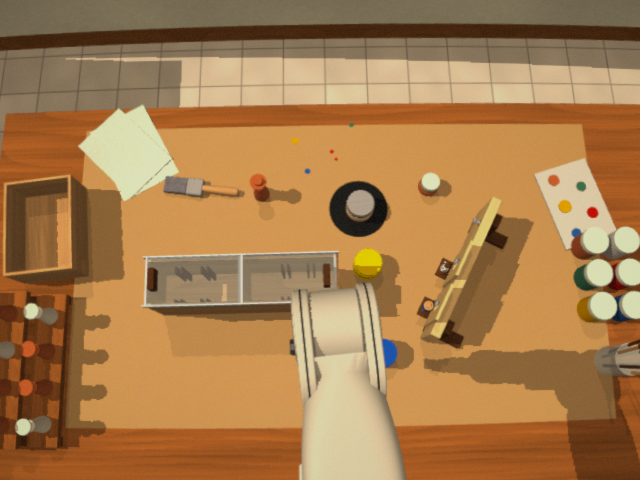

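```bash
python3 - <<'E'
from h import *
from rig import imaging
c=imaging.calibration("scene")
for tag in(0,22):
    d=np.load(f"pics/scene{tag}.npy"); P=pmap(c,d)
    for nm,roi,z0,z1,z in (("hL",(415,145,445,180),.199,.22,.205),("hR",(285,200,312,232),.190,.21,.197),("pot",(225,365,260,400),.037,.055,.045),("fig",(385,280,415,315),.06,.12,.09)):
        xs,ys=blob((P[...,2]>z0)&(P[...,2]<z1),roi); W=np.array([atz(c,x,y,z)[:2] for x,y in zip(xs,ys)])*1000; print(tag,nm,len(xs),W.mean(0).round(1))
crp("scene",22,(270,140,460,270),4.2,"a"); crp("scene",22,(140,210,230,380),4,"b")
E
```

```text
0 hL 103 [478.6 382.3]
0 hR 110 [483.   32.7]
0 pot 320 [ 726.2 -216.9]
0 fig 217 [716.1 181.2]
22 hL 101 [478.1 382.2]
22 hR 114 [483.4  32.6]
22 pot 324 [ 726.4 -216.9]
22 fig 218 [716.2 181.1]
```

View pics/scene22a.png

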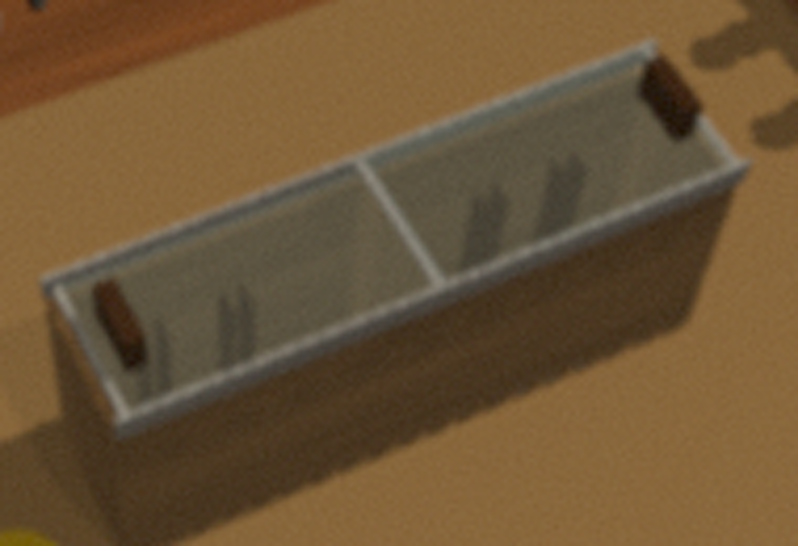

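View pics/scene22b.png

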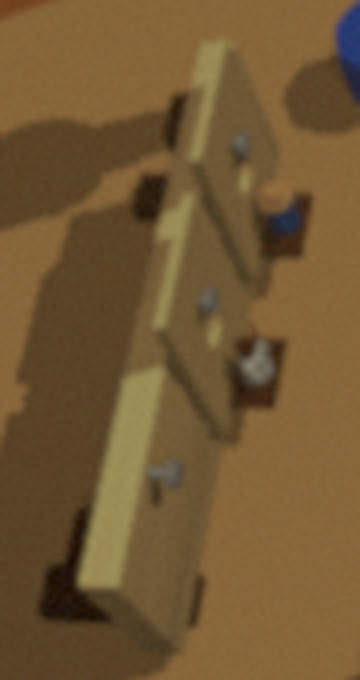

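The case is empty, both covers read the same as at the start, and both plaques hang with their figures to the front. The pot and figurine have not moved, and the jar is on the mat. I'm handing the job in.

```bash
python3 -c "
from rig import robot
print(robot.finish_job())"
```

```text
the job is handed in; nothing more can be done
None
```

The job is done and handed in at about 56 s on the clock. The hand-in gave no verdict.

- **Jar:** I moved the steel-lidded varnish jar onto the round mat. The two cameras put it about 3 mm either side of the release point (x = 671 mm), which is close to the mat's centre. It was still there in the last picture.
- **Plaques:** There were two in the case, one in the +143 mm groove and one in the −87 mm groove. I hung them on screw_3 and screw_2 with the figures to the front. Each came to rest on the screw neck at the height I had worked out. In the last pictures both hang upright.
- **Covers:** I pushed both against their shut stops. The handle positions match the start to within 0.5 mm.
- **Other things on the table:** The paint pot and figurine measured the same as at the start to about 0.2 mm. The brush and the blue and yellow jars look unmoved in the pictures; I did not measure them.

The two cameras disagreed with each other by 6–7 mm in x. I worked from their average, from relative positions within one picture, and from contact forces. I did not measure the plaques' tilt or their exact distance from the screws after letting go.

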